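# Fit the fruit fork in the apple peeler

## Task

Get the apple peeler ready: take the fruit fork (blue grip, four prongs) out of the accessory stand, drop its shank into the peeler's open collet, feel for the drive by turning it under light pressure until the square foot falls into the socket, and press it gently fully home. Then swing the red-knobbed collet lever round to its stop to clamp the fork. Never push hard on the fork or the lever, leave the screw spike in its hole and do not knock over or shove the other things.

Things in the scene. Friction and masses are not known exactly. Their poses are not given: they have to be found in the camera images.
- fork: fruit fork, loose, upright, 137 mm, 160 g. Origin: centre of its tip; z up to the prongs. From the tip: round conical pilot up to 6 mm; square drive 14 mm wide (flats across x and y) to 24; round shank 20 mm thick to 71; flange 40 mm wide to 75; round blue grip 30 mm thick to 109; four thin prongs to 137, set as the square's corners. Hangs by its flange in either hole of the stand, turned any way
- screw: screw spike, the other tool in the stand: same shank and sizes as the fork, but a yellow grip and one screw-shaped spike; it stays where it is. Origin at the tip of its foot
- stand: wooden accessory stand, fixed, 82 x 190 x 82 mm; origin at the centre of its underside. Two holes 23.5 mm wide in its top at y = +46 and -46 mm; the tools' flanges rest on the top, 82 mm up
- peeler: electric apple peeler, fixed, cream-white, base 124 x 225 mm, 46 mm high. Origin on the worktop under the axis of its upright round drive nose (56 mm thick, open mouth 118 mm up); z up. On its -y side, from 62 mm off the axis on, the motor housing, 112 mm high; there a thin column and folded blade arm up to 200 mm, 125 mm and more off the axis
- drive_seat (a point): centre of the drive socket's floor, on the nose axis, 50 mm up: the fork's tip rests here when fully home (flange then 3 mm above the mouth). Square socket 15 mm wide, 20 deep, hidden in the bore, at an unknown angle (this point's axes do not show it); 0.1 N m turns it. Wrongly turned, the square stops on its rim, tip 14 mm above the floor; it drops in within 5 degrees of each quarter turn
- collet_mouth (a point): centre of the collet's open mouth on top of the nose, 118 mm above the worktop: 24 mm between the brass jaws; from 26 mm below the mouth a round bore 23.6 mm wide leads down to the drive socket's rim, 48 mm below the mouth. Let go of there, the fork stands nearly upright in the bore; the closed jaws hold its round shank
- lever (a joint): angle of the collet lever, rad: 0 open, 1.2 closed at its end stop; grows anticlockwise seen from above, about the nose axis. Starts between 0 and 0.2. It stays where it is left; about 1.5 N at the knob moves it, more in the last 0.2 rad where the jaws bite
- lever_knob (a point): top of the red upright knob on the lever's end, 19 mm thick, 34 mm tall, its top 140 mm up, 92 mm from the nose axis; the lever's bar is 10 mm thick, 106 mm up. Swings level about the nose axis: at joint 0 it lies 109 degrees anticlockwise from the peeler's x axis (towards its +y), closed at 178 degrees (its -x)
- apple_bowl: white bowl with four apples, fixed, 184 mm wide, 145 mm high; origin at the centre of its underside
- spice_a: red-capped spice jar, loose, 45 mm wide, 106 mm tall; origin at the centre of its underside
- spice_b: red-capped spice jar, loose, 45 mm wide, 106 mm tall; origin at the centre of its underside
- salt_shaker: glass salt shaker with a grey top, loose, 44 mm wide, 90 mm tall; origin at the centre of its underside
- pepper_mill: dark wooden pepper mill, loose, 58 mm wide, 170 mm tall; origin at the centre of its underside
- the_hand_cream: round cream-coloured pot, loose, 90 mm wide, 32 mm tall; origin at the centre of its underside
- yellow_peeler: yellow-handled hand peeler lying on the worktop, loose, 170 x 25 x 18 mm; origin at the centre of its underside
Not all that is in view belongs to the job. Leave any turquoise look-alike of the fork alone.

How it is judged:
By the outcome, as a careful person would: the job done as asked, in the order asked, and still so for the second after the job is handed in, with the robot touching nothing.
It also fails if it takes over 72 s, if anything falls off the work surface, if the arm or the gripper's body presses on something with over 40 N, if the wrist force passes 120 N, or if a joint passes its speed limit or range.

## Robot

A 6-joint arm with a two-finger parallel gripper is mounted at the origin on the work surface; the furniture and walls round the work are solid. World frame = base frame: x ahead of the robot, y to its left, z up, the work surface at z = 0. Lengths are in m, angles in rad, forces in N, time in s.
With the tool pointing down it reaches from about 0.3 to 0.775 m from the base axis. Payload 14.6 kg.
Tool frame: the origin (TCP) lies at the very end of the fingers, on their centre line; the grasp point (between the pads) lies 19 mm behind it (ctrl.hold_point_z is the distance from the TCP to the grasp point, in m); x points along the fingers, y is the direction in which the jaws open and shut, and the axes are right-handed (so a half turn about x gives the same grasp; the last joint's range is limited). The gripper opens to 94 mm and grips with 3 to 60 N. Pads are 16 mm wide; open, the fingers measure 119 mm over their backs; the gripper's body (75 mm by 177 mm) begins 78 mm behind the grasp point.
Start: joints at [1.085, 0.3, 1.521, -0, 1.321, -0.067], TCP at [0.224, 0.502, 0.205] pointing down, gripper open.
Joint ranges: [-3.03, 3.03], [-0.79, 2.21], [0.23, 2.52], [-1.04, 4.18], [0, 3.07], [-2.55, 2.55]. Speed limits (rad/s): [2.22, 2.22, 2.57, 3.14, 3.14, 3.14].

## Interface

Orientations are given as [roll, pitch, yaw] about the fixed x, y, z axes, in that order (R = Rz(yaw) Ry(pitch) Rx(roll)).
In Python, from station import get_obs, camera, ticket, ctrl gives the robot as it stands.
- The arm moves only by the tool step_arm, never from a script. Its argument "motion" is a list that holds one entry, the list of rows, each a list of 6 numbers: the shift along the tool's x, y, z in m, then the turn, a rotation vector about the tool's x, y, z in degrees. A call has 1 to 12 rows; each row shifts and turns the commanded pose from where the row before left it, along the tool's axes as they then stand; what a row does not reach is not made up. A row lasts 1/8 s, in which the tool goes at most 62.5 mm and 10.7 degrees, less where a joint would pass 70% of its speed; a pose out of reach is approached as far as the arm can. A call is refused whole if a number of a shift passes 0.0625 or a number of a turn 10.7, either way. A call with a gripper value outside its range is refused whole. "fingers" is the finger opening in m, from 0 to 0.094, set as the call begins (left out, the last holds). The fingers move at their own pace and stop on an object; "squeeze" is the grip in N (left out, the last holds). Time passes only in rows, so rows that do not move let the fingers close. It gives the time, the measured TCP pose, the force and the opening at its end, in the units of the state.
- get_obs(): the state, without advancing time (a new reading comes with each control period).
- camera(name): name is "scene" or "top" or "wrist"; returns a dict with "pixels" (420x560x3 uint8, red, green, blue), "fx", "fy", "cx", "cy" (pixels), "k1" (the pictures are not rectified: a ray, as slopes to the right and down, at radius r is drawn at 1 + k1 r^2 times it, then the intrinsics apply), "extrinsics" (4x4, takes a point from world to camera coordinates); the wrist camera has in their place "T_tool_cam" (4x4, takes a point from camera to tool coordinates, whose origin is the TCP and whose axes are the tool frame's). Camera axes: x right, y up, looking along -z (the intrinsics and any distortion apply to the point x, -y, -z); pixel columns grow to the right and rows downward; lengths in m; the calibration is good to about 2 mm. A picture is of the moment at which its call begins: read the wrist's pose just before it. There is no depth.
- ticket.hand_in(): hands the job in, once; it reports no verdict.
The state is a dict: "time_s": time; "qpos": joint angles; "joint_vel": joint speeds; "tau": joint torques, N m; "ee_pos": TCP position; "eef_rot": TCP orientation; "force": force on the tool from outside, world axes, zero at the start; "moment": the same for the moment, N m; "grip_width": finger opening in m.
Only numpy, scipy, OpenCV 4.12 (cv2) and the standard library are available. Lean on these libraries where they do the work, as an engineer would, in place of code of your own. Each camera call takes 0.05 s, during which the arm holds its last target.

## Working session

There is one attempt and no reset: what is moved stays moved. The work goes in short steps, Python scripts to look and compute and a tool call to move; the robot and the scene stay as the last step left them, time stands still between calls to the robot, and variables do not carry over. Pictures are saved under pics/ and viewed, and the job is handed in when it is done.

Besides the shell and the picture viewer there is one more tool, called after ">>>" as name(argument=value, ...), one argument or row to a line, values as JSON. step_arm: Moves the arm, as the interface text tells. Its arguments: {"type":"object","properties":{"motion":{"type":"array","items":{"type":"array","items":{"type":"array","items":{"type":"number"}}}},"fingers":{"type":"number"},"squeeze":{"type":"number"}},"required":["motion"]}

```bash
ls; mkdir -p pics; cat > h.py <<'E'
import numpy as np, cv2
from scipy.spatial.transform import Rotation as R
from station import get_obs, camera, ticket, ctrl
def snap(name,fn):
    o=get_obs(); c=camera(name); cv2.imwrite('pics/'+fn,c['pixels'][:,:,::-1]); 
    if name=='wrist':
        T=np.eye(4);T[:3,:3]=R.from_euler('xyz',o['eef_rot']).as_matrix();T[:3,3]=o['ee_pos']
        c['wc']=T@np.array(c['T_tool_cam'])
    else: c['wc']=np.linalg.inv(np.array(c['extrinsics']))
    return c
def ray(c,u,v):
    K=np.array([[c['fx'],0,c['cx']],[0,c['fy'],c['cy']],[0,0,1.]])
    p=cv2.undistortPoints(np.array([[[u,v]]],float),K,np.array([c['k1'],0,0,0.]))[0,0]
    d=c['wc'][:3,:3]@np.array([p[0],-p[1],-1.]); return c['wc'][:3,3],d/np.linalg.norm(d)
def onz(c,u,v,z):
    o,d=ray(c,u,v); return o+d*(z-o[2])/d[2]
def tri(*cs):
    A=np.zeros((3,3));b=np.zeros(3);rs=[ray(*a) for a in cs]
    for o,d in rs:
        P=np.eye(3)-np.outer(d,d);A+=P;b+=P@o
    p=np.linalg.solve(A,b); return p,[np.linalg.norm(np.cross(p-o,d)) for o,d in rs]
def proj(c,p):
    q=np.linalg.inv(c['wc'])@np.append(p,1); x,y=q[0]/-q[2],-q[1]/-q[2]; s=1+c['k1']*(x*x+y*y)
    return c['fx']*x*s+c['cx'],c['fy']*y*s+c['cy']
E
python3 - <<'E'
from h import *
import pickle
print(get_obs(),ctrl.hold_point_z)
for n in ['scene','top','wrist']:
    c=snap(n,n+'0.png'); pickle.dump(c,open(n+'0.pkl','wb')); print(n,c['fx'],c['k1'],c['wc'].round(3).tolist())
E
```

```text
pics
{'time_s': 0.0, 'qpos': array([ 1.08542638e+00,  3.00456494e-01,  1.52162083e+00,  4.97751536e-06,
        1.32069257e+00, -6.65696831e-02]), 'joint_vel': array([ 0.00012142,  0.00012722, -0.00050135, -0.00051415,  0.0006371 ,
        0.00285524]), 'tau': array([-7.49063183e-04, -5.31810093e+01, -3.52744353e+01,  7.07768602e-02,
        2.43422430e-02, -9.95453934e-05]), 'ee_pos': array([0.22352206, 0.50222769, 0.20487753]), 'eef_rot': array([-1.64146134,  1.56961908, -2.06026285]), 'force': array([ 0.01540574, -0.12553599,  0.90142805]), 'moment': array([-0.05237045,  0.01599807,  0.03388871]), 'grip_width': 0.09414792001533477} 0.0188
scene 516.6108745767245 0.033460617974429306 [[-0.485, -0.716, 0.502, 1.214], [0.874, -0.388, 0.292, 0.293], [-0.014, 0.581, 0.814, 1.269], [0.0, 0.0, 0.0, 1.0]]
top 401.1463253065847 -0.0034525354761340203 [[-0.002, 0.988, -0.156, 0.276], [-1.0, -0.002, -0.002, -0.156], [-0.002, 0.156, 0.988, 1.448], [0.0, 0.0, 0.0, 1.0]]
wrist 369.5362503632147 0.004105356612744225 [[0.408, -0.877, -0.254, 0.149], [0.913, 0.391, 0.115, 0.536], [-0.002, -0.278, 0.96, 0.384], [0.0, 0.0, 0.0, 1.0]]
```

View pics/scene0.png

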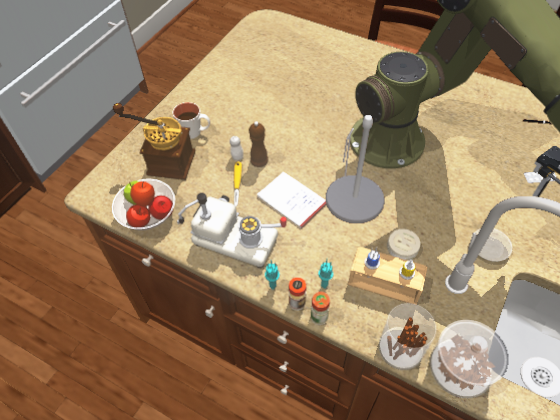

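View pics/top0.png

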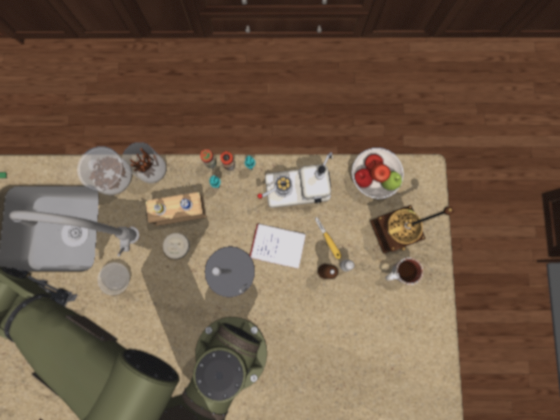

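View pics/wrist0.png

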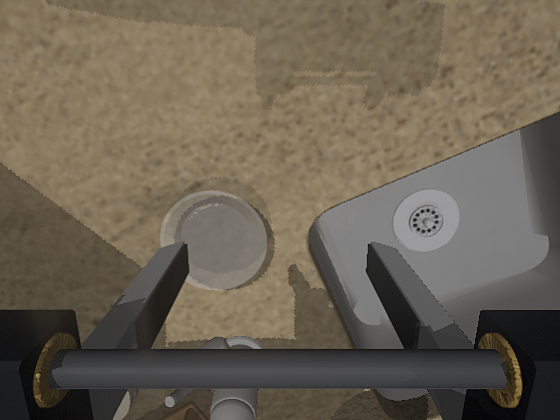

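The scene and top views show these candidates for the fork:
- Blue grip in the stand: scene (373,258), top (186,203).
- Yellow screw beside it: scene (408,268), top (160,207).
- Turquoise look-alikes: scene (272,272) and (326,272).

By the description it's the blue one in the stand. A close crop should confirm that.

```bash
python3 - <<'E'
import cv2,numpy as np
s=cv2.imread('pics/scene0.png');t=cv2.imread('pics/top0.png')
a=cv2.resize(s[230:310,250:440],None,fx=4,fy=4,interpolation=2)
cv2.imwrite('pics/c1.png',a)
cv2.imwrite('pics/c2.png',cv2.resize(s[180:270,170:300],None,fx=6,fy=6,interpolation=2))
cv2.imwrite('pics/c3.png',cv2.resize(t[140:240,140:340],None,fx=4,fy=4,interpolation=2))
E
```

```text
(no output)
```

View pics/c1.png

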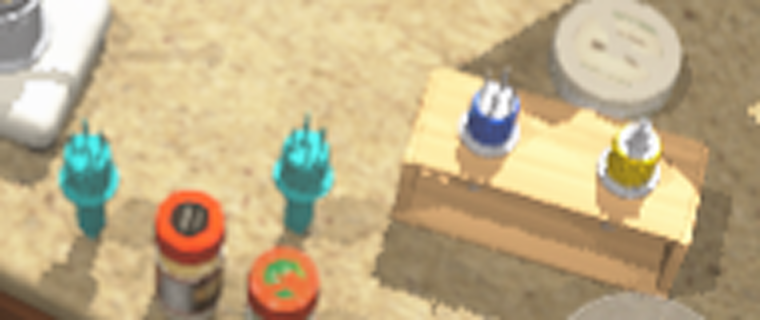

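View pics/c2.png

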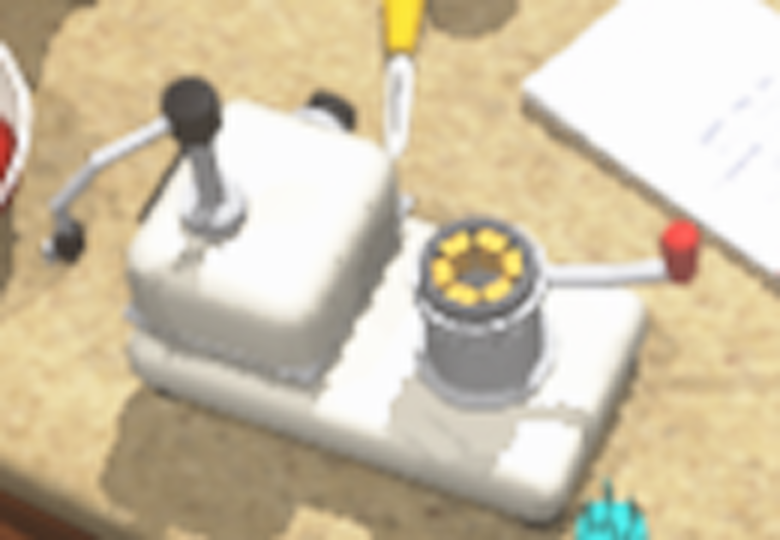

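View pics/c3.png

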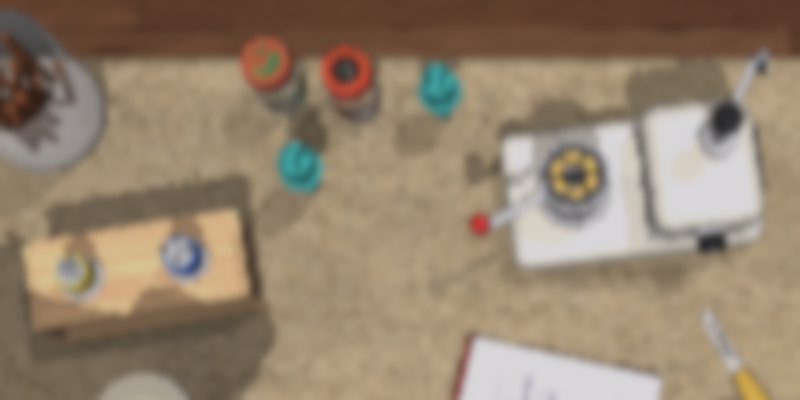

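```bash
cat > m.py <<'E'
from h import *
import pickle
S=pickle.load(open('scene0.pkl','rb'));T=pickle.load(open('top0.pkl','rb'))
def blob(c,lo,hi,box):
    u0,v0,u1,v1=box; h=cv2.cvtColor(np.ascontiguousarray(c['pixels'][v0:v1,u0:u1]),cv2.COLOR_RGB2HSV)
    m=cv2.inRange(h,np.array(lo),np.array(hi)); v,u=np.nonzero(m); return u.mean()+u0,v.mean()+v0,len(u)
E
python3 - <<'E'
from m import *
bl=((108,130,50),(128,255,255)); ye=((22,150,80),(32,255,255)); rd1=((0,170,90),(6,255,255))
bs=blob(S,*bl,(350,240,400,290));bt=blob(T,*bl,(170,190,205,220)); print('blue',bs,bt,tri((S,*bs[:2]),(T,*bt[:2])),onz(T,*bt[:2],.105))
ks=blob(S,*rd1,(275,212,295,232));kt=blob(T,*rd1,(250,186,268,204)); print('knob',ks,kt,tri((S,*ks[:2]),(T,*kt[:2])))
br=((18,120,120),(30,255,255))
cs=blob(S,*br,(235,215,265,242));ct=blob(T,*br,(270,172,300,200)); print('collet',cs,ct,tri((S,*cs[:2]),(T,*ct[:2])),onz(T,*ct[:2],.118),onz(S,*cs[:2],.118))
# yellow grip
ys=blob(S,*ye,(395,255,425,285));yt=blob(T,*ye,(148,195,172,218)); print('yel',ys,yt,tri((S,*ys[:2]),(T,*yt[:2])))
# pole
print('pole', onz(S,355,198,0), onz(T,230,271,0), tri((S,368,119),(T,216,271)))
print('turq',onz(T,214,182,.1),onz(T,250,161,.1)); print('spice',onz(T,227,158,.106),onz(T,207,156,.106))
# peeler base edges, z=.046
for u,v in [(265,175),(331,167),(270,206),(330,200)]: print(onz(T,u,v,.046))
print('col',tri((S,170+190/6,180+100/6),(T,140+726/4,140+120/4)))
print('bowl',onz(T,378,175,.1),'faucet',tri((S,540,205),(T,20,217)))
E
```

```text
blue (np.float64(372.27272727272725), np.float64(259.8181818181818), 11) (np.float64(nan), np.float64(nan), 0) (array([nan, nan, nan]), [np.float64(nan), np.float64(nan)]) [nan nan nan]
knob (np.float64(282.0), np.float64(219.2), 5) (np.float64(259.5), np.float64(195.5), 4) (array([ 0.52936255, -0.10311156,  0.13295086]), [np.float64(0.000428826549142072), np.float64(0.00042882654914195927)])
collet (np.float64(248.79569892473117), np.float64(223.6236559139785), 93) (np.float64(283.85), np.float64(182.75), 20) (array([ 0.57549625, -0.18301665,  0.11597132]), [np.float64(0.002602277470913197), np.float64(0.0026022774709132954)]) [ 0.57625963 -0.18529128  0.118     ] [ 0.57564224 -0.17974268  0.118     ]
yel (np.float64(406.8933333333333), np.float64(271.32), 75) (np.float64(nan), np.float64(nan), 0) (array([nan, nan, nan]), [np.float64(nan), np.float64(nan)])
pole [0.27278355 0.00975768 0.        ] [0.28128386 0.00594584 0.        ] (array([0.27924326, 0.00849352, 0.3373904 ]), [np.float64(0.002063783000248616), np.float64(0.0020637830002484966)])
turq [0.58352147 0.05449912 0.1       ] [ 0.65774768 -0.06875257  0.1       ]
spice [0.66694718 0.0104588  0.106     ] [0.67427486 0.07980437 0.106     ]
[ 0.62111252 -0.11946184  0.046     ]
[ 0.65009218 -0.3567581   0.046     ]
[ 0.50840254 -0.13738336  0.046     ]
[ 0.52952972 -0.35033395  0.046     ]
col (array([ 0.60133532, -0.30451988,  0.18999011]), [np.float64(0.0008272436347312366), np.float64(0.0008272436347311641)])
bowl [ 0.60693003 -0.51028351  0.1       ] faucet (array([0.42408939, 0.45771551, 0.44426117]), [np.float64(0.029344247583420833), np.float64(0.029344247583420895)])m.py:6: RuntimeWarning: Mean of empty slice.
  m=cv2.inRange(h,np.array(lo),np.array(hi)); v,u=np.nonzero(m); return u.mean()+u0,v.mean()+v0,len(u)
  ret = ret.dtype.type(ret / rcount)
```

The crop confirms it: the blue grip with four silver prongs is the fork, and the yellow one is the screw. The mouth-to-knob distance comes out at 92 mm, as stated. Next I'll work out the fork's rough position and the current tool axes.

```bash
python3 - <<'E'
from m import *
for n,s,t in [('blueflange',(250+490/4,230+145/4),(140+184/4,140+257/4)),('yel',(250+630/4,230+185/4),(140+77/4,140+272/4))]:
    print(n,tri((S,*s),(T,*t)),onz(T,*t,.09),onz(S,*s,.086))
o=get_obs(); M=R.from_euler('xyz',o['eef_rot']).as_matrix(); print(M.round(3)); 
for a in [(245,210),(25,240),(30,330),(260,300)]: print(onz(T,140+a[0]/4,140+a[1]/4,.082))
E
```

```text
blueflange (array([0.51051098, 0.15728674, 0.06937954]), [np.float64(0.002187577432372927), np.float64(0.00218757743237301)]) [0.50781747 0.15058678 0.09      ] [0.51921331 0.1610877  0.086     ]
yel (array([0.49690806, 0.24893578, 0.07331201]), [np.float64(0.002119751867168871), np.float64(0.002119751867169013)]) [0.49496723 0.24201463 0.09      ] [0.50344814 0.25127565 0.086     ]
[[-0.     0.407  0.914]
 [-0.001  0.914 -0.407]
 [-1.    -0.001 -0.   ]]
[0.55043951 0.10077086 0.082     ]
[0.52441313 0.29063411 0.082     ]
[0.44594009 0.28256386 0.082     ]
[0.4715287  0.08575615 0.082     ]
```

```bash
python3 - <<'E'
from m import *
print('fbase',onz(S,457,284,0),onz(T,125,240,0.0))
# crop
cv2.imwrite('pics/c4.png',cv2.resize(S['pixels'][130:350,400:560,::-1],None,fx=2.7,fy=2.7))
cv2.imwrite('pics/c5.png',cv2.resize(T['pixels'][170:330,0:260,::-1],None,fx=3,fy=3))
o=get_obs();print(proj(S,o['ee_pos']),proj(T,o['ee_pos']))
E
```

```text
fbase [0.4100166  0.37403378 0.        ] [0.39261467 0.38729105 0.        ]
(np.float64(552.7496490165142), np.float64(209.19830299199663)) (np.float64(59.29984988051771), np.float64(290.1626586004225))
```

View pics/c4.png

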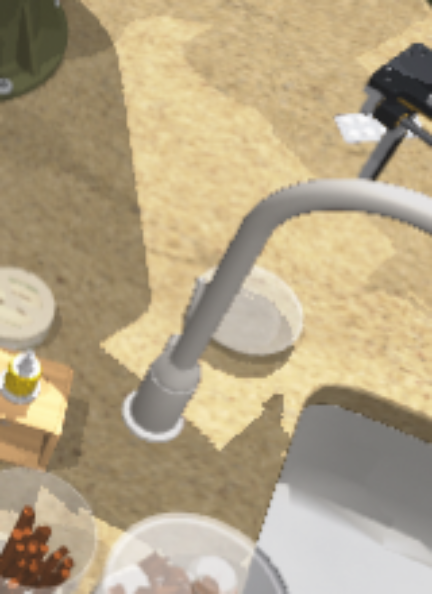

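View pics/c5.png

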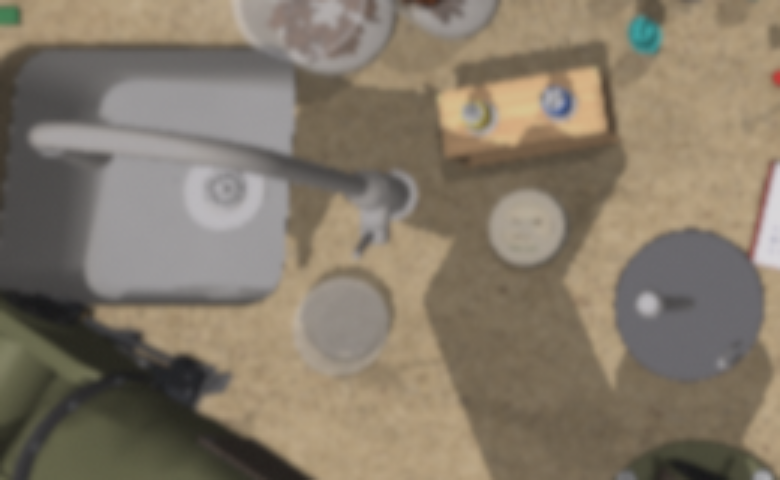

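The fork is at about (0.513, 0.155). The tap stands at (0.405, 0.375), between the start pose and the stand, so I'll retract first and swing round it.

>>> step_arm(
  motion=[
    [[-0.01, -0.0425, 0, 0, 0, 0], [-0.01, -0.0425, 0, 0, 0, 0], [-0.01, -0.0425, 0, 0, 0, 0], [-0.01, -0.0425, 0, 0, 0, 0], [0, -0.003, 0.05, 7.5, 0, 0], [0, -0.003, 0.05, 7.5, 0, 0], [0, -0.003, 0.05, 7.5, 0, 0], [0, -0.003, 0.05, 7.5, 0, 0], [0, -0.003, 0.05, 7.5, 0, 0], [0, -0.003, 0.05, 7.5, 0, 0], [0, 0, 0, 0, 0, 0]],
  ],
)

```text
time_s: 1.52
ee_pos: [0.3583, 0.1334, 0.2453]
eef_rot: [-1.064, 1.57, -2.275]
force: [-0.8, 1.4, 0.1]
grip_width: 0.0939
```

```bash
cat >> h.py <<'E'
def go(p=None,yaw=None):
    """tool-frame shift to world point p (TCP) and turn to jaw yaw (deg)"""
    o=get_obs(); M=R.from_euler('xyz',o['eef_rot']).as_matrix()
    y=np.degrees(np.arctan2(M[1,1],M[0,1]))
    print('pos',o['ee_pos'].round(4),'jawyaw %.2f'%y,'tilt',M[:,0].round(4),'F',o['force'].round(1),'q',o['qpos'].round(2),'t',o['time_s'],'w',o['grip_width'])
    if p is not None: print('shift',(M.T@(np.array(p)-o['ee_pos'])).round(4))
    if yaw is not None: print('turn x',round(y-yaw,2))
E
python3 - <<'E'
from h import *
go([.513,.145,.24],8)
E
```

```text
pos [0.3583 0.1334 0.2453] jawyaw 20.66 tilt [-3.e-04 -4.e-04 -1.e+00] F [-0.8  1.4  0.1] q [ 0.26 -0.12  1.88 -0.    1.38 -0.1 ] t 1.525 w 0.09392417873886272
shift [0.0052 0.1489 0.0438]
turn x 12.66
```

>>> step_arm(
  motion=[
    [[0, 0.05, 0.0146, 6.33, 0, 0], [0, 0.0475, 0.02, 6.33, 0, 0], [0, 0.045, 0.022, 0, 0, 0], [0, 0, 0, 0, 0, 0], [0, 0, 0, 0, 0, 0]],
  ],
)

```text
time_s: 2.15
ee_pos: [0.5074, 0.1183, 0.2452]
eef_rot: [-1.79, 1.57, 3.069]
force: [-0.5, 0.6, -0.1]
grip_width: 0.0939
```

```bash
python3 - <<'E'
from h import *
import pickle
go(); c=snap('wrist','w1.png'); pickle.dump(c,open('w1.pkl','wb')); print(c['wc'].round(3).tolist()); print(proj(c,[.513,.155,.09]))
snap('scene','s1.png')
E
```

```text
pos [0.5074 0.1183 0.2452] jawyaw 8.42 tilt [-8.e-04  1.e-04 -1.e+00] F [-0.5  0.6 -0.1] q [0.16 0.21 1.54 0.   1.39 0.01] t 2.15 w 0.09387229770622947
[[0.989, -0.14, -0.039, 0.496], [0.145, 0.95, 0.276, 0.2], [-0.002, -0.279, 0.96, 0.424], [0.0, 0.0, 0.0, 1.0]]
(np.float64(289.53796094839726), np.float64(150.56700105584693))
```

View pics/w1.png

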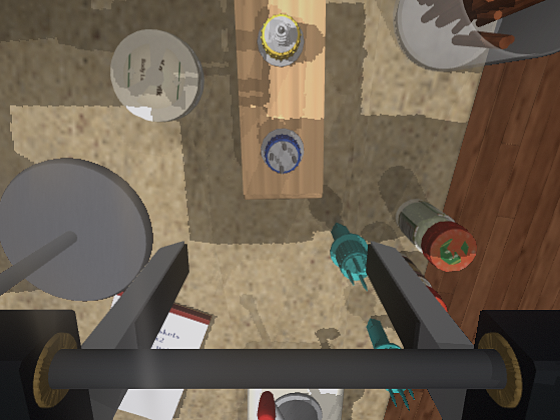

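View pics/s1.png

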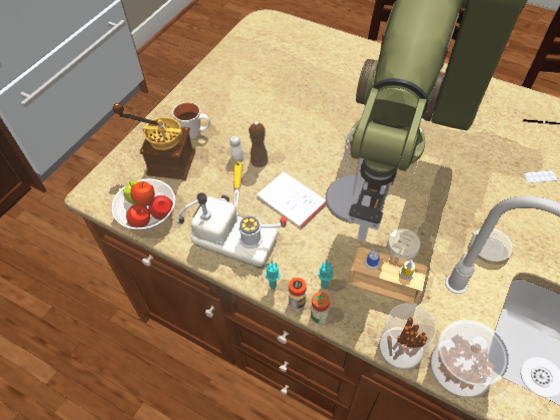

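The wrist view shows the fork at (282,153), the screw at (281,37), and the turquoise look-alikes at (349,250) and (385,350). The scene view shows the arm clear of the pole.

```bash
python3 - <<'E'
import cv2
s=cv2.imread('pics/w1.png')
cv2.imwrite('pics/c6.png',cv2.resize(s[120:185,245:320],None,fx=9,fy=9,interpolation=0))
E
```

```text
(no output)
```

View pics/c6.png

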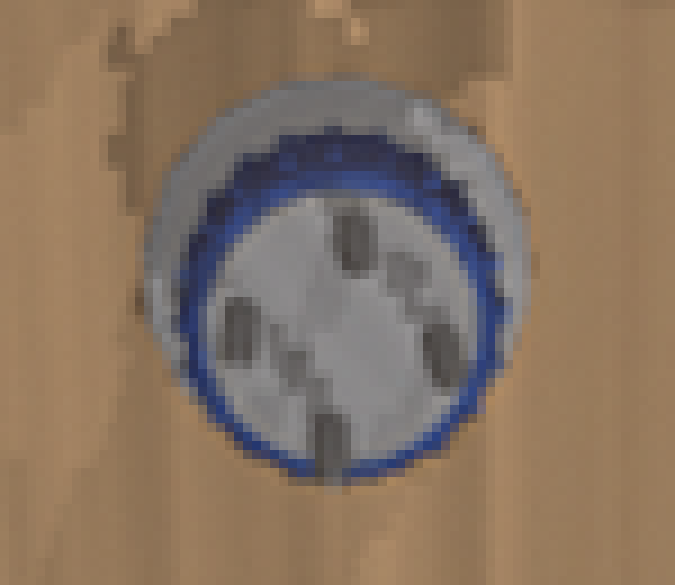

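```bash
python3 - <<'E'
from h import *
import pickle
c=pickle.load(open('w1.pkl','rb'))
print(onz(c,282.5,149.8,.086),onz(c,283,156.3,.120),onz(c,281,37,.12))
# prong points: approx tip ends (lower z at grip top)
for z in (.12,.148): print([onz(c,245+u/9,120+v/9,z).round(4).tolist() for u,v in [(355,240),(443,355),(330,445),(238,330)]])
E
```

```text
[0.50674484 0.15422138 0.086     ] [0.50683692 0.15355169 0.12      ] [0.49177621 0.24279615 0.12      ]
[[0.5068, 0.1616, 0.12], [0.5164, 0.1523, 0.12], [0.5074, 0.1425, 0.12], [0.4974, 0.1519, 0.12]]
[[0.5058, 0.1651, 0.148], [0.5145, 0.1567, 0.148], [0.5063, 0.1478, 0.148], [0.4973, 0.1563, 0.148]]
```

```bash
python3 - <<'E'
from h import *
go([.5068,.154,.165],8)
E
```

```text
pos [0.5073 0.1182 0.2458] jawyaw 8.43 tilt [ 4.e-04  1.e-04 -1.e+00] F [-0.2  0.5 -0.8] q [0.16 0.21 1.54 0.   1.39 0.01] t 2.25 w 0.09410758967415779
shift [ 0.0808  0.0048 -0.0354]
turn x 0.43
```

>>> step_arm(
  motion=[
    [[0, 0.0016, -0.012, 0, 0, 0], [0.02, 0.0016, -0.0117, 0, 0, 0], [0.03, 0.0016, -0.0117, 0, 0, 0], [0.03, 0, 0, 0, 0, 0], [0, 0, 0, 0, 0, 0], [0, 0, 0, 0, 0, 0]],
  ],
  fingers=0.065,
)

```text
time_s: 3.0
ee_pos: [0.508, 0.1536, 0.1669]
eef_rot: [1.668, 1.569, 0.243]
force: [-0.1, -0.3, 0.2]
grip_width: 0.0651
```

```bash
python3 - <<'E'
from h import *
import pickle
go([.5068,.154,.0895],8); c=snap('wrist','w2.png'); pickle.dump(c,open('w2.pkl','wb')); print(proj(c,[.5068,.154,.086]),proj(c,[.5068,.154,.12]))
cv2.imwrite('pics/c7.png',cv2.resize(cv2.imread('pics/w2.png')[130:330,170:390],None,fx=3,fy=3))
E
```

```text
pos [0.508  0.1536 0.1669] jawyaw 8.36 tilt [ 1.7e-03  4.0e-04 -1.0e+00] F [-0.1 -0.3  0.2] q [0.22 0.29 1.62 0.   1.22 0.08] t 3.0 w 0.06506379868497422
shift [ 0.0774 -0.0013 -0.0005]
turn x 0.36
(np.float64(275.4524012303549), np.float64(212.2101584011423)) (np.float64(275.2771812077109), np.float64(227.9564865982084))
```

View pics/c7.png

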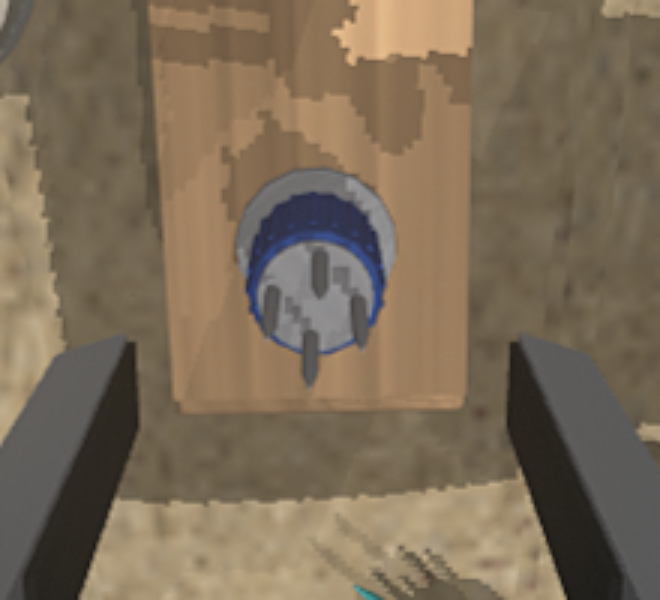

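The flange centre is at (275.5,213), against a predicted (275.5,212), so the position is good. I'll descend and grip lightly.

>>> step_arm(
  motion=[
    [[0.03, -0.0013, -0.0005, 0, 0, 0], [0.03, 0, 0, 0, 0, 0], [0.012, 0, 0, 0, 0, 0], [0.005, 0, 0, 0, 0, 0], [0, 0, 0, 0, 0, 0], [0, 0, 0, 0, 0, 0]],
  ],
)

```text
time_s: 3.8
ee_pos: [0.5068, 0.1536, 0.0894]
eef_rot: [1.642, 1.569, 0.217]
force: [0.7, -0.2, -0.4]
grip_width: 0.065
```

```bash
python3 - <<'E'
from h import *
go([.5068,.154,.0895],8)
E
```

```text
pos [0.5068 0.1536 0.0894] jawyaw 8.34 tilt [ 1.4e-03  3.0e-04 -1.0e+00] F [ 0.7 -0.2 -0.4] q [ 0.23  0.38  1.7  -0.    1.06  0.08] t 3.8 w 0.06499367367734107
shift [-0.0001  0.     -0.0004]
turn x 0.34
```

>>> step_arm(
  motion=[
    [[0, 0, 0, 0, 0, 0], [0, 0, 0, 0, 0, 0], [0, 0, 0, 0, 0, 0], [0, 0, 0, 0, 0, 0], [0, 0, 0, 0, 0, 0]],
  ],
  fingers=0.02,
  squeeze=20,
)

```text
time_s: 4.42
ee_pos: [0.5064, 0.1534, 0.0885]
eef_rot: [1.74, 1.571, 0.315]
force: [0.1, 0.0, 0.3]
grip_width: 0.0299
```

>>> step_arm(
  motion=[
    [[-0.01, 0, 0, 0, 0, 0], [-0.03, 0, 0, 0, 0, 0], [-0.04, 0, 0, 0, 0, 0], [-0.04, 0, 0, 0, 0, 0], [-0.04, 0, 0, 0, 0, 0], [0, 0, 0, 0, 0, 0], [0, 0, 0, 0, 0, 0]],
  ],
)

```text
time_s: 5.3
ee_pos: [0.506, 0.1534, 0.2479]
eef_rot: [-1.463, 1.57, -2.888]
force: [0.5, 0.1, -1.5]
grip_width: 0.0296
```

```bash
python3 - <<'E'
from h import *
go([.5760,-.1825,.249],-10); c=snap('wrist','w3.png')
E
```

```text
pos [0.506  0.1534 0.2479] jawyaw 8.34 tilt [-9.e-04 -2.e-04 -1.e+00] F [ 0.5  0.1 -1.5] q [ 0.23  0.22  1.52 -0.    1.4   0.08] t 5.3 w 0.029620127738113823
shift [-0.0011  0.0205  0.3425]
turn x 18.34
```

View pics/w3.png

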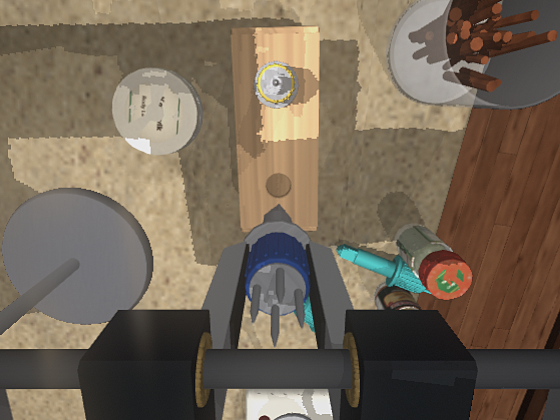

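The fork is lifted and the hole at (278,186) is empty. One turquoise piece now looks different, so I'll check it in the scene view.

```bash
python3 - <<'E'
from h import *
snap('scene','s2.png'); s=cv2.imread('pics/s2.png'); cv2.imwrite('pics/c8.png',cv2.resize(s[180:340,170:440],None,fx=2.9,fy=2.9))
s=cv2.imread('pics/w3.png');cv2.imwrite('pics/c9.png',cv2.resize(s[190:345,190:490],None,fx=2.6,fy=2.6))
E
```

```text
(no output)
```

View pics/c8.png

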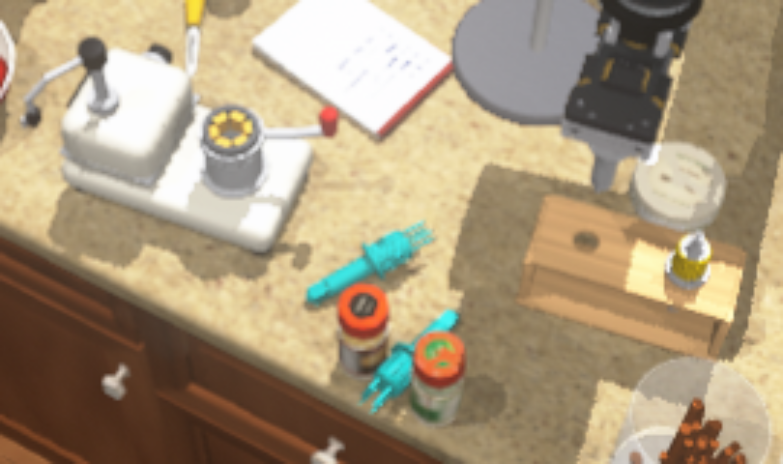

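View pics/c9.png

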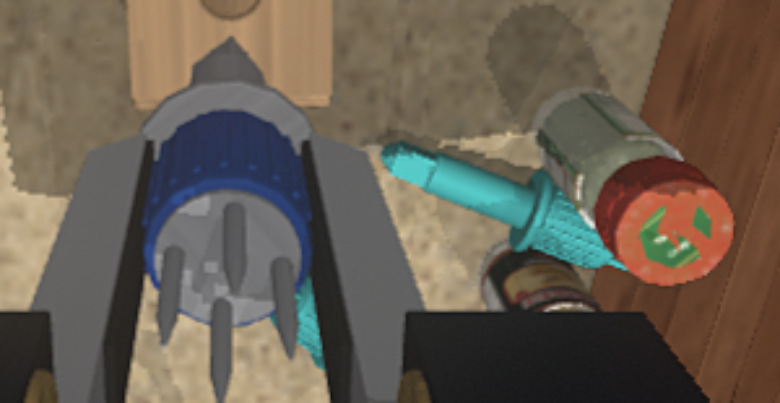

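Both turquoise forks have toppled by themselves. They were balanced upright on their tips and my gripper came nowhere near them. The jars still stand, so I'll leave them alone.

Next I'll move to short of the nose with the camera turned so it sees the collet.

```bash
python3 - <<'E'
import numpy as np
for k in range(10):
    a=np.radians(8.3-9.8*k);c,s=np.cos(a),np.sin(a);d=np.array([-.002,-.0336]); print([round(d@[c,s],3),round(d@[s,-c],3)])
E
```

```text
[np.float64(-0.007), np.float64(0.033)]
[np.float64(-0.001), np.float64(0.034)]
[np.float64(0.005), np.float64(0.033)]
[np.float64(0.01), np.float64(0.032)]
[np.float64(0.016), np.float64(0.03)]
[np.float64(0.02), np.float64(0.027)]
[np.float64(0.025), np.float64(0.023)]
[np.float64(0.028), np.float64(0.018)]
[np.float64(0.031), np.float64(0.013)]
[np.float64(0.033), np.float64(0.008)]
```

>>> step_arm(
  motion=[
    [[0, -0.007, 0.033, 9.8, 0, 0], [0, -0.001, 0.034, 9.8, 0, 0], [0, 0.005, 0.033, 9.8, 0, 0], [0, 0.01, 0.032, 9.8, 0, 0], [0, 0.016, 0.03, 9.8, 0, 0], [0, 0.02, 0.027, 9.8, 0, 0], [0, 0.025, 0.023, 9.8, 0, 0], [0, 0.028, 0.018, 9.8, 0, 0], [0, 0.031, 0.013, 9.8, 0, 0], [0, 0.033, 0.008, 9.8, 0, 0], [0, 0, 0, 0, 0, 0], [0, 0, 0, 0, 0, 0]],
  ],
)

```text
time_s: 6.9
ee_pos: [0.4872, -0.1826, 0.2478]
eef_rot: [-0.571, 1.57, 2.579]
force: [0.3, 0.1, -1.1]
grip_width: 0.0297
```

```bash
python3 - <<'E'
from h import *
import pickle
go([.5760,-.1825,.24]); c=snap('wrist','w4.png'); pickle.dump(c,open('w4.pkl','wb')); print(proj(c,[.576,-.1825,.118]),proj(c,[.5294,-.1031,.14]))
E
```

```text
pos [ 0.4872 -0.1826  0.2478] jawyaw -89.54 tilt [-1.e-03  7.e-04 -1.e+00] F [ 0.3  0.1 -1.1] q [-0.43  0.2   1.54  0.    1.4   1.13] t 6.9 w 0.029710687835549785
shift [ 0.0077  0.0006 -0.0888]
(np.float64(278.68818334116503), np.float64(86.76814496873482)) (np.float64(175.5991043226071), np.float64(148.56952314870423))
```

View pics/w4.png

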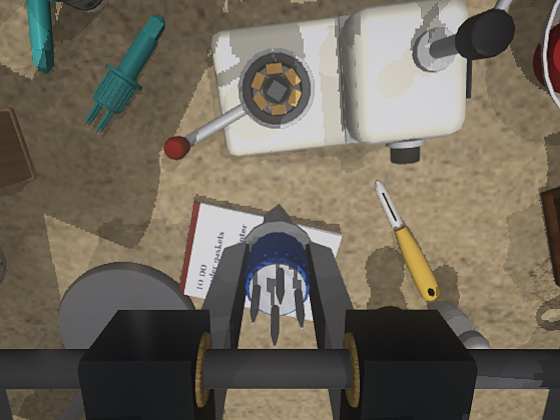

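The wrist view shows the collet mouth at about (278,89), with the socket opening visible in the bore, and the knob top at (177,148).

```bash
python3 - <<'E'
import cv2
s=cv2.imread('pics/w4.png')
cv2.imwrite('pics/c10.png',cv2.resize(s[45:130,235:320],None,fx=7,fy=7,interpolation=2))
cv2.imwrite('pics/c11.png',cv2.resize(s[195:350,200:360],None,fx=3.8,fy=3.8,interpolation=2))
E
```

```text
(no output)
```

View pics/c10.png

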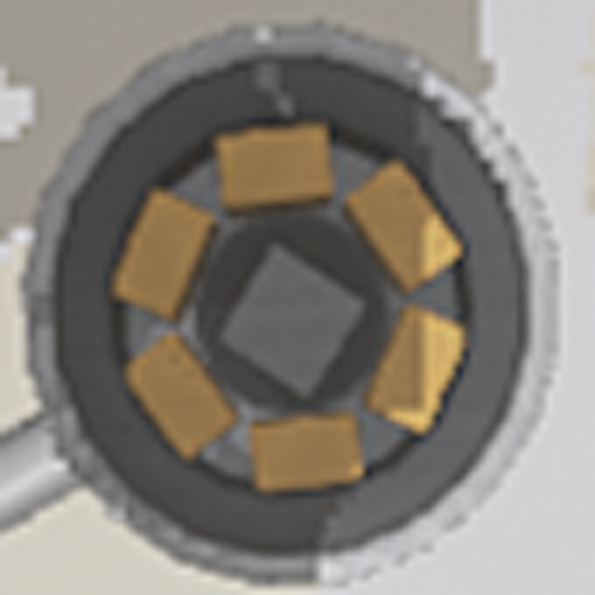

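View pics/c11.png

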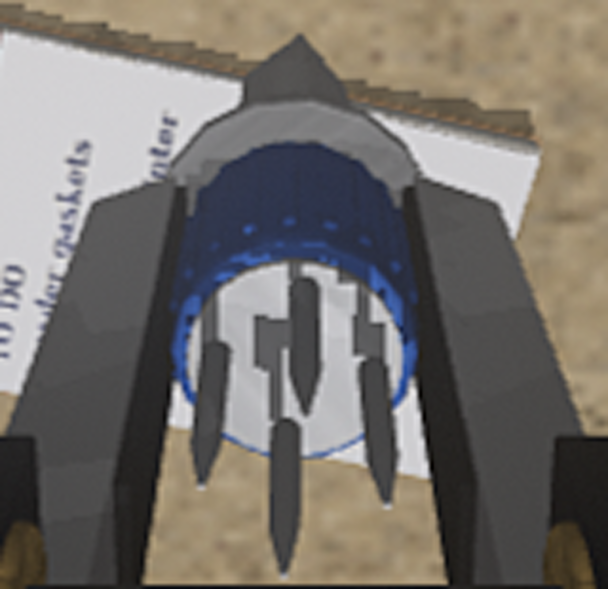

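```bash
python3 - <<'E'
from h import *
import pickle
c=pickle.load(open('w4.pkl','rb'))
f=lambda u,v:(235+u/7-.43,45+v/7-.43)
print('mouth',onz(c,*f(291,306.5),.118))
for z in (.05,.07):
    P=np.array([onz(c,*f(*p),z)[:2] for p in [(278,243),(367,298),(305,400),(220,330)]])
    print(z,P.mean(0),[np.degrees(np.arctan2(*(P[(i+1)%4]-P[i])[::-1])).round(1) for i in range(4)],[np.linalg.norm(P[(i+1)%4]-P[i]).round(4) for i in range(4)])
Q=np.array([onz(c,200+u/3.8-.37,195+v/3.8-.37,.307) for u,v in [(200,487),(285,575),(388,503),(312,412)]])[:,:2]
print(Q.mean(0),[np.degrees(np.arctan2(*(Q[(i+1)%4]-Q[i])[::-1])).round(1) for i in range(4)],[np.linalg.norm(Q[(i+1)%4]-Q[i]).round(4) for i in range(4)])
print('knob',onz(c,176.5,148,.14)); p=onz(c,176.5,148,.14)-onz(c,*f(291,306.5),.118);print(np.hypot(*p[:2]),np.degrees(np.arctan2(p[1],p[0])))
w=onz(c,277,205,.17);print('tip?',w)
E
```

```text
mouth [ 0.5747822  -0.18048255  0.118     ]
0.05 [ 0.57454111 -0.18050591] [np.float64(-120.0), np.float64(148.2), np.float64(52.0), np.float64(-34.8)] [np.float64(0.0143), np.float64(0.0161), np.float64(0.0151), np.float64(0.014)]
0.07 [ 0.57424222 -0.18055134] [np.float64(-120.0), np.float64(148.2), np.float64(52.0), np.float64(-34.8)] [np.float64(0.0135), np.float64(0.0152), np.float64(0.0143), np.float64(0.0133)]
[ 0.48724703 -0.18207708] [np.float64(-140.2), np.float64(-50.3), np.float64(37.0), np.float64(127.6)] [np.float64(0.013), np.float64(0.0131), np.float64(0.0126), np.float64(0.0137)]
knob [ 0.52984442 -0.1038267   0.14      ]
0.08885675718779444 120.38001592616571
tip? [ 0.49331767 -0.18175114  0.17      ]
```

The socket's square edges lie at about 56° mod 90 and the fork's at about 38.5°. So I need about +18° of world yaw, with the final part found by feel. The mouth is at (0.575, -0.1808).

>>> step_arm(
  motion=[
    [[0, -0.0005, -0.022, -3, 0, 0], [0, 0, -0.022, -3, 0, 0], [0, 0, -0.022, 0, 0, 0], [0, 0, -0.0218, 0, 0, 0], [0.015, 0, 0, 0, 0, 0], [0.02, 0, 0, 0, 0, 0], [0, 0, 0, 0, 0, 0], [0, 0, 0, 0, 0, 0]],
  ],
)

```text
time_s: 7.95
ee_pos: [0.5747, -0.1762, 0.2141]
eef_rot: [2.584, 1.57, -0.446]
force: [-0.6, -0.2, -1.4]
grip_width: 0.0296
```

```bash
python3 - <<'E'
from h import *
import pickle
go([.575,-.1808,.2]); c=snap('wrist','w5.png'); pickle.dump(c,open('w5.pkl','wb')); s=snap('scene','s5.png'); pickle.dump(s,open('s5.pkl','wb'));snap('top','t5.png')
a=cv2.imread('pics/w5.png'); b=cv2.imread('pics/s5.png')
cv2.imwrite('pics/c12.png',np.hstack([cv2.resize(a[150:350,190:360],None,fx=2.4,fy=2.4),cv2.resize(b[180:260,215:300],None,fx=4.4,fy=6)]))
E
```

```text
pos [ 0.5747 -0.1762  0.2141] jawyaw -83.63 tilt [ 5.e-04 -3.e-04 -1.e+00] F [-0.6 -0.2 -1.4] q [-0.36  0.41  1.36 -0.    1.38  1.1 ] t 7.95 w 0.02960540549890779
shift [0.0141 0.0046 0.0002]
```

View pics/c12.png

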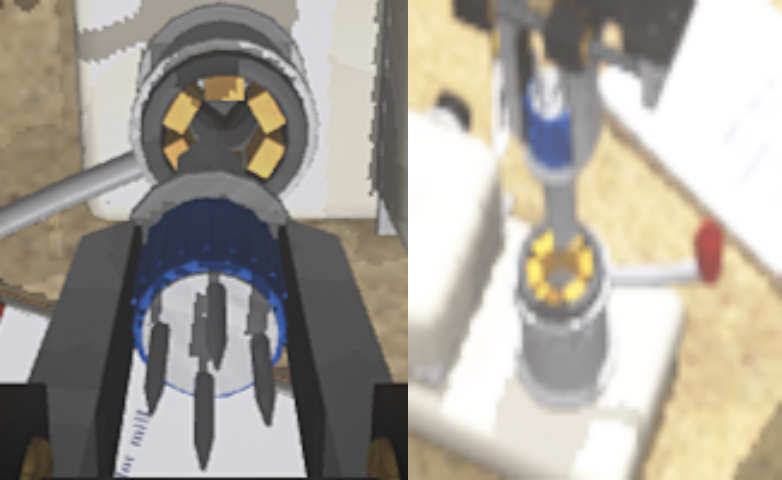

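```bash
python3 - <<'E'
from h import *
import pickle
c=pickle.load(open('w5.pkl','rb'))
g=lambda u,v:(190+u/2.4-.3,150+v/2.4-.3)
for p in [(228,128),(231,130)]: print(onz(c,*g(*p),.118))
for p in [[.575,-.1808,.118],[.576,-.1825,.118]]: q=proj(c,p); print((q[0]-190)*2.4,(q[1]-150)*2.4)
for u in (210,): print('flange',onz(c,*g(u,216),.210))
a=cv2.imread('pics/w5.png');cv2.imwrite('pics/c13.png',cv2.resize(a[145:240,230:335],None,fx=6,fy=6,interpolation=2))
E
```

```text
[ 0.5777941  -0.18110963  0.118     ]
[ 0.57723371 -0.18214889  0.118     ]
225.32795761443157 135.4387844190895
230.91442374204973 133.0422004744918
flange [ 0.58335483 -0.17457307  0.21      ]
```

View pics/c13.png

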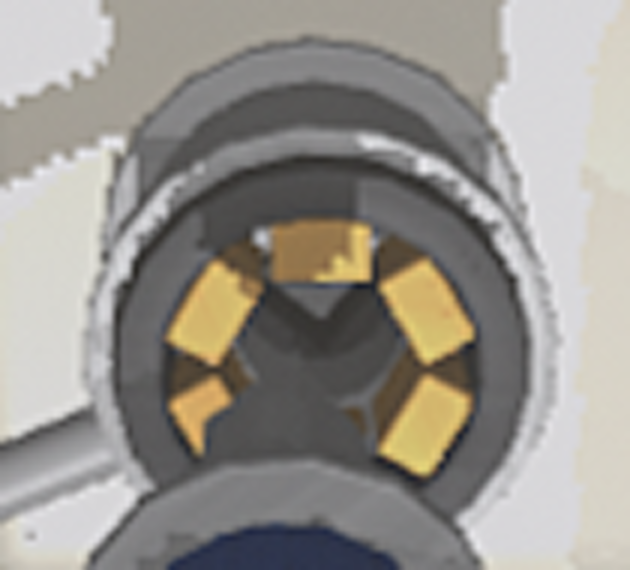

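```bash
python3 - <<'E'
from h import *
import pickle
c=pickle.load(open('w5.pkl','rb'))
print(onz(c,282.8,205.6,.118))
# fork flange circle: c13 left ~85 right ~485, top 458
for u,v in [(230+285/6-.4,145+458/6-.4)]: print(onz(c,u,v,.210))
E
```

```text
[ 0.57557649 -0.17988542  0.118     ]
[ 0.59377537 -0.17336681  0.21      ]
```

>>> step_arm(
  motion=[
    [[0, 0.0051, 0.0002, 0, 0, 0], [0.01, 0, 0, 0, 0, 0], [0.01, 0, 0, 0, 0, 0], [0.008, 0, 0, 0, 0, 0], [0, 0, 0, 0, 0, 0], [0, 0, 0, 0, 0, 0]],
  ],
)

```text
time_s: 8.85
ee_pos: [0.5753, -0.1814, 0.1857]
eef_rot: [2.531, 1.57, -0.5]
force: [-0.7, 0.0, -1.2]
grip_width: 0.0301
```

```bash
python3 - <<'E'
from h import *
import pickle
go([.5755,-.1813,.1415]); c=snap('wrist','w6.png'); pickle.dump(c,open('w6.pkl','wb'))
a=cv2.imread('pics/w6.png');cv2.imwrite('pics/c14.png',cv2.resize(a[130:330,180:370],None,fx=3,fy=3,interpolation=2))
E
```

```text
pos [ 0.5753 -0.1814  0.1857] jawyaw -83.65 tilt [ 3.e-04 -2.e-04 -1.e+00] F [-0.7  0.  -1.2] q [-0.37  0.43  1.39 -0.    1.32  1.09] t 8.85 w 0.030138636946558307
shift [ 0.0442 -0.0001 -0.0002]
```

View pics/c14.png

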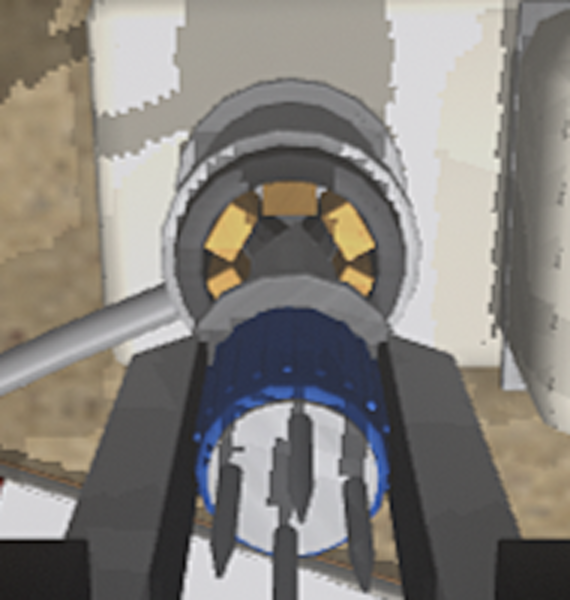

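The fork is centred in the mouth: flange at u 294, brass ring at u 290 in the crop. The force is unchanged, so I'll descend in steps.

>>> step_arm(
  motion=[
    [[0.008, 0, 0, 0, 0, 0], [0.008, 0, 0, 0, 0, 0], [0.006, 0, 0, 0, 0, 0], [0, 0, 0, 0, 0, 0]],
  ],
)

```text
time_s: 9.4
ee_pos: [0.575, -0.1813, 0.1628]
eef_rot: [-0.496, 1.57, 2.757]
force: [-0.9, -0.7, -1.3]
grip_width: 0.0296
```

>>> step_arm(
  motion=[
    [[0.006, 0, 0, 0, 0, 0], [0.005, 0, 0, 0, 0, 0], [0.004, 0, 0, 0, 0, 0], [0, 0, 0, 0, 0, 0], [0, 0, 0, 0, 0, 0]],
  ],
)

```text
time_s: 10.02
ee_pos: [0.5753, -0.1814, 0.1486]
eef_rot: [2.579, 1.571, -0.451]
force: [-0.5, -0.6, -0.3]
grip_width: 0.0294
```

>>> step_arm(
  motion=[
    [[0.002, 0, 0, 0, 0, 0], [0.002, 0, 0, 0, 0, 0], [0, 0, 0, 0, 0, 0]],
  ],
)

```text
time_s: 10.4
ee_pos: [0.5751, -0.1814, 0.1442]
eef_rot: [-0.466, 1.57, 2.786]
force: [-0.1, -0.7, -1.5]
grip_width: 0.0297
```

>>> step_arm(
  motion=[
    [[0.0015, 0, 0, 0, 0, 0], [0, 0, 0, 0, 0, 0]],
  ],
)

```text
time_s: 10.65
ee_pos: [0.5751, -0.1814, 0.1428]
eef_rot: [-0.54, 1.571, 2.712]
force: [0.0, -0.6, -1.4]
grip_width: 0.0297
```

>>> step_arm(
  motion=[
    [[0.0015, 0, 0, 0, 0, 0], [0, 0, 0, 0, 0, 0]],
  ],
)

```text
time_s: 10.9
ee_pos: [0.5752, -0.1814, 0.1415]
eef_rot: [2.721, 1.571, -0.31]
force: [0.2, 0.4, -1.2]
grip_width: 0.0298
```

>>> step_arm(
  motion=[
    [[0.001, 0, 0, 0, 0, 0], [0, 0, 0, 0, 0, 0]],
  ],
)

```text
time_s: 11.15
ee_pos: [0.5754, -0.1815, 0.141]
eef_rot: [2.719, 1.57, -0.312]
force: [-0.8, 0.7, 4.5]
grip_width: 0.0296
```

>>> step_arm(
  motion=[
    [[0.001, 0, 0, 0, 0, 0], [0, 0, 0, 0, 0, 0]],
  ],
)

```text
time_s: 11.4
ee_pos: [0.5756, -0.1815, 0.1407]
eef_rot: [2.716, 1.569, -0.315]
force: [-1.9, 0.7, 9.9]
grip_width: 0.0295
```

The square sits on the rim at TCP z 0.141, as predicted. I'll ease off to about 5 N and turn towards the socket angle.

>>> step_arm(
  motion=[
    [[-0.0008, 0, 0, 0, 0, 0], [0, 0, 0, -2, 0, 0], [0, 0, 0, -2, 0, 0], [0, 0, 0, -2, 0, 0]],
  ],
)

```text
time_s: 11.9
ee_pos: [0.5753, -0.1816, 0.1408]
eef_rot: [2.324, 1.57, -0.6]
force: [-1.8, -0.1, 7.7]
grip_width: 0.0295
```

>>> step_arm(
  motion=[
    [[0, 0, 0, -2, 0, 0], [0, 0, 0, -1, 0, 0], [0, 0, 0, 0, 0, 0]],
  ],
)

```text
time_s: 12.28
ee_pos: [0.575, -0.1813, 0.1399]
eef_rot: [-0.879, 1.57, 2.53]
force: [-0.2, 1.4, -0.5]
grip_width: 0.0294
```

The force vanished at about +9°, so the square has entered the socket. I'll turn a few degrees more to centre it, then go down gently.

>>> step_arm(
  motion=[
    [[0.002, 0, 0, -1.5, 0, 0], [0.002, 0, 0, -1, 0, 0], [0, 0, 0, 0, 0, 0]],
  ],
)

```text
time_s: 12.65
ee_pos: [0.575, -0.1814, 0.1358]
eef_rot: [-0.626, 1.57, 2.828]
force: [-0.1, 1.0, -2.0]
grip_width: 0.03
```

>>> step_arm(
  motion=[
    [[0.002, 0, 0, 0, 0, 0], [0.002, 0, 0, 0, 0, 0], [0, 0, 0, 0, 0, 0]],
  ],
)

```text
time_s: 13.02
ee_pos: [0.5751, -0.1813, 0.1319]
eef_rot: [-0.707, 1.57, 2.746]
force: [-0.1, 1.4, -2.8]
grip_width: 0.0296
```

>>> step_arm(
  motion=[
    [[0.0015, 0, 0, 0, 0, 0], [0.0015, 0, 0, 0, 0, 0], [0, 0, 0, 0, 0, 0]],
  ],
)

```text
time_s: 13.4
ee_pos: [0.5751, -0.1814, 0.1291]
eef_rot: [-0.62, 1.571, 2.833]
force: [-1.4, 0.4, -2.5]
grip_width: 0.0297
```

>>> step_arm(
  motion=[
    [[0.0012, 0, 0, 0, 0, 0], [0, 0, 0, 0, 0, 0]],
  ],
)

```text
time_s: 13.65
ee_pos: [0.5752, -0.1814, 0.1279]
eef_rot: [-0.767, 1.571, 2.686]
force: [-1.1, 1.0, -1.2]
grip_width: 0.0293
```

>>> step_arm(
  motion=[
    [[0.001, 0, 0, 0, 0, 0], [0, 0, 0, 0, 0, 0]],
  ],
)

```text
time_s: 13.9
ee_pos: [0.5753, -0.1814, 0.1273]
eef_rot: [2.634, 1.57, -0.196]
force: [-2.2, 1.7, 3.7]
grip_width: 0.0296
```

>>> step_arm(
  motion=[
    [[0.0006, 0, 0, 0, 0, 0], [0, 0, 0, 0, 0, 0], [0, 0, 0, 0, 0, 0]],
  ],
)

```text
time_s: 14.28
ee_pos: [0.5754, -0.1814, 0.1273]
eef_rot: [2.552, 1.57, -0.278]
force: [-3.5, 3.5, 8.4]
grip_width: 0.03
```

```bash
python3 - <<'E'
from h import *
go(); c=snap('wrist','w7.png')
a=cv2.imread('pics/w7.png');cv2.imwrite('pics/c15.png',cv2.resize(a[150:350,180:380],None,fx=3,fy=3,interpolation=2))
E
```

```text
pos [ 0.5754 -0.1814  0.1273] jawyaw -72.15 tilt [ 1.e-03 -3.e-04 -1.e+00] F [-3.5  3.5  8.4] q [-0.37  0.49  1.45  0.    1.2   0.89] t 14.275 w 0.02995328117793967
```

View pics/c15.png

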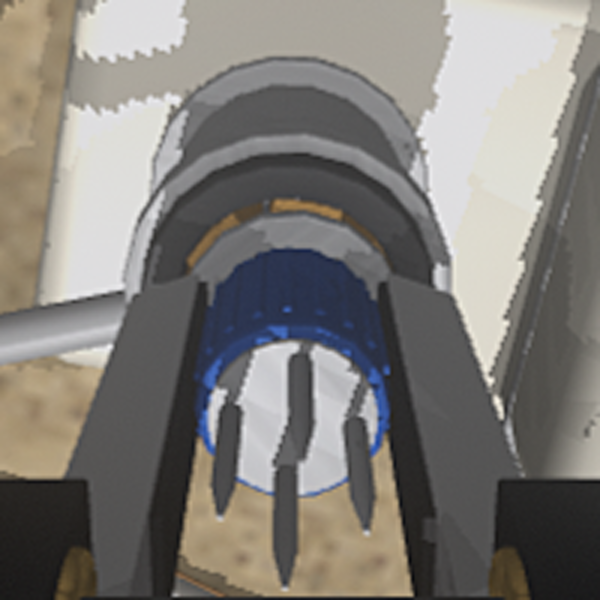

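The fork is seated, having dropped 13.7 mm to floor contact. I'll relax the pressure, release and rise.

>>> step_arm(
  motion=[
    [[-0.0011, 0, 0, 0, 0, 0], [0, 0, 0, 0, 0, 0]],
  ],
)

```text
time_s: 14.58
ee_pos: [0.5752, -0.1814, 0.1275]
eef_rot: [-0.567, 1.571, 2.886]
force: [-2.0, 3.2, 1.7]
grip_width: 0.0299
```

>>> step_arm(
  motion=[
    [[0, 0, 0, 0, 0, 0], [0, 0, 0, 0, 0, 0], [0, 0, 0, 0, 0, 0]],
  ],
  fingers=0.055,
)

```text
time_s: 14.95
ee_pos: [0.5753, -0.1815, 0.1275]
eef_rot: [2.069, 1.57, -0.761]
force: [0.3, -0.4, -0.2]
grip_width: 0.0542
```

>>> step_arm(
  motion=[
    [[-0.01, 0, 0, 0, 0, 0], [-0.03, 0, 0, 0, 0, 0], [-0.04, 0, 0, 0, 0, 0], [0, 0, 0, 0, 0, 0], [0, 0, 0, 0, 0, 0]],
  ],
)

```text
time_s: 15.58
ee_pos: [0.575, -0.1814, 0.2073]
eef_rot: [-0.584, 1.57, 2.87]
force: [0.6, 0.4, 0.4]
grip_width: 0.0552
```

```bash
python3 - <<'E'
from h import *
import pickle
go([.53,-.08,.21]); c=snap('wrist','w8.png');pickle.dump(c,open('w8.pkl','wb'))
E
```

```text
pos [ 0.575  -0.1814  0.2073] jawyaw -72.16 tilt [-3.e-04  1.e-04 -1.e+00] F [0.6 0.4 0.4] q [-0.37  0.42  1.36 -0.    1.37  0.89] t 15.575 w 0.05516717715214762
shift [-0.0027 -0.1103  0.0118]
```

View pics/w8.png

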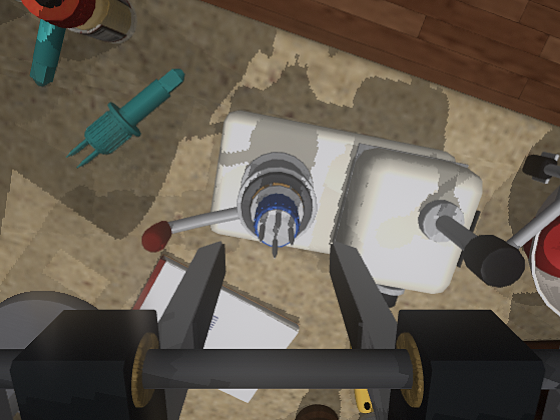

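The fork stands in the nose at (275,215) and the lever knob is at (155,237). The axis is now known from the seated fork as (0.5752, -0.1814), and the knob is 92 mm off it at about 120°. I'll cage the knob between loosely opened fingers and swing it round the arc.

```bash
python3 - <<'E'
import numpy as np
d=np.array([.5290-.575,-.1020+.1814])/10;print(d)
for k in range(10):
    a=np.radians(-72.2+10.2*k);c,s=np.cos(a),np.sin(a); print([round(d@[c,s],4),round(d@[s,-c],4)])
E
```

```text
[-0.0046   0.00794]
[np.float64(-0.009), np.float64(0.002)]
[np.float64(-0.0092), np.float64(0.0003)]
[np.float64(-0.0091), np.float64(-0.0013)]
[np.float64(-0.0087), np.float64(-0.0029)]
[np.float64(-0.0081), np.float64(-0.0044)]
[np.float64(-0.0072), np.float64(-0.0057)]
[np.float64(-0.006), np.float64(-0.0069)]
[np.float64(-0.0047), np.float64(-0.0079)]
[np.float64(-0.0032), np.float64(-0.0086)]
[np.float64(-0.0017), np.float64(-0.009)]
```

>>> step_arm(
  motion=[
    [[-0.004, -0.009, 0.002, -10.2, 0, 0], [0, -0.0092, 0.0003, -10.2, 0, 0], [0, -0.0091, -0.0013, -10.2, 0, 0], [0, -0.0087, -0.0029, -10.2, 0, 0], [0, -0.0081, -0.0044, -10.2, 0, 0], [0, -0.0072, -0.0057, -10.2, 0, 0], [0, -0.006, -0.0069, -10.2, 0, 0], [0, -0.0047, -0.0079, -10.2, 0, 0], [0, -0.0032, -0.0086, -10.2, 0, 0], [0, -0.0017, -0.009, -10.2, 0, 0], [0, 0, 0, 0, 0, 0], [0, 0, 0, 0, 0, 0]],
  ],
  fingers=0.05,
)

```text
time_s: 17.12
ee_pos: [0.5291, -0.1021, 0.2111]
eef_rot: [-2.255, 1.57, 2.974]
force: [-0.5, -0.4, 0.1]
grip_width: 0.05
```

```bash
python3 - <<'E'
from h import *
import pickle
go([.529,-.102,.12],30); c=snap('wrist','w9.png');pickle.dump(c,open('w9.pkl','wb')); print(proj(c,[.529,-.102,.14]))
a=cv2.imread('pics/w9.png');cv2.imwrite('pics/c16.png',cv2.resize(a[130:330,140:420],None,fx=2.8,fy=2.8,interpolation=2))
h=cv2.cvtColor(a,cv2.COLOR_BGR2HSV);m=cv2.inRange(h,(0,150,60),(8,255,255))|cv2.inRange(h,(172,150,60),(180,255,255));m[:,:180]=0;m[:,390:]=0
n,_,st,ce=cv2.connectedComponentsWithStats(m)
for i in range(1,n):
    if st[i,4]>30:print(st[i],ce[i])
E
```

```text
pos [ 0.5291 -0.1021  0.2111] jawyaw 29.61 tilt [-7.e-04  1.e-04 -1.e+00] F [-0.5 -0.4  0.1] q [-0.26  0.27  1.54 -0.    1.33 -0.78] t 17.125 w 0.04998823506090389
shift [ 0.0911  0.0001 -0.0001]
turn x -0.39
(np.float64(277.01294502431085), np.float64(216.85088322766435))
[266 203  22  20 338] [276.78106509 212.74556213]
```

View pics/c16.png

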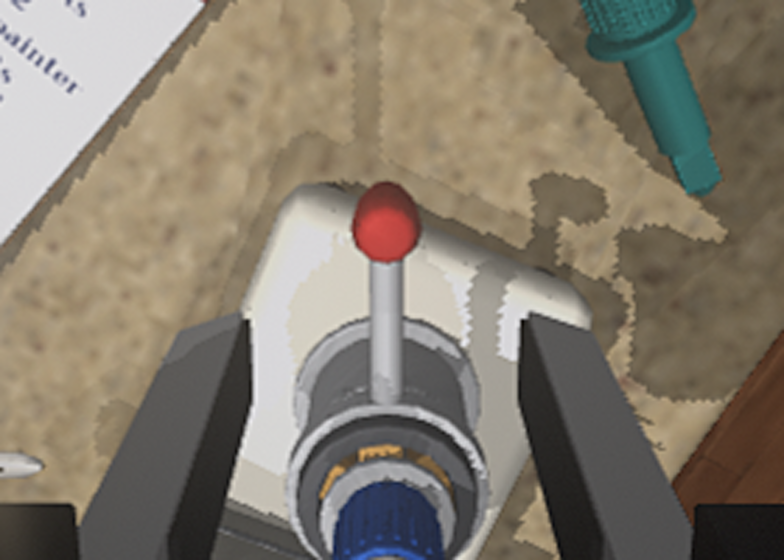

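The knob top at (277,212) is centred between the fingers. Descending.

>>> step_arm(
  motion=[
    [[0.03, 0, -0.0015, 0, 0, 0], [0.03, 0, 0, 0, 0, 0], [0.02, 0, 0, 0, 0, 0], [0.011, 0, 0, 0, 0, 0], [0, 0, 0, 0, 0, 0], [0, 0, 0, 0, 0, 0]],
  ],
)

```text
time_s: 17.92
ee_pos: [0.5287, -0.1008, 0.1214]
eef_rot: [0.771, 1.57, -0.28]
force: [0.5, -0.3, -0.3]
grip_width: 0.0501
```

>>> step_arm(
  motion=[
    [[0, 0, 0, 0, 0, 0], [0, 0, 0, 0, 0, 0]],
  ],
  fingers=0.026,
  squeeze=5,
)

```text
time_s: 18.18
ee_pos: [0.5285, -0.1007, 0.121]
eef_rot: [0.784, 1.57, -0.266]
force: [0.3, -0.2, 0.6]
grip_width: 0.0333
```

```bash
python3 - <<'E'
from h import *
go(); o=get_obs();d=o['ee_pos'][:2]-np.array([.5752,-.1814]);print(np.hypot(*d),np.degrees(np.arctan2(d[1],d[0])))
a=np.radians(5);r=.093
print('chord 5deg', 2*r*np.sin(a/2), 'comp', r*np.sin(a), r*(1-np.cos(a)))
E
```

```text
pos [ 0.5285 -0.1007  0.121 ] jawyaw 29.84 tilt [ 7.e-04 -2.e-04 -1.e+00] F [ 0.3 -0.2  0.6] q [-0.26  0.36  1.65 -0.    1.13 -0.78] t 18.175 w 0.03330691281958816
0.09325165891958068 120.06166025757379
chord 5deg 0.008113206049952497 comp 0.008105484075532209 0.0003538930774676643
```

>>> step_arm(
  motion=[
    [[0, 0, 0, 0, 0, 0], [0, -0.0081, 0.00035, -5, 0, 0], [0, -0.0081, 0.00035, -5, 0, 0], [0, -0.0081, 0.00035, -5, 0, 0], [0, -0.0081, 0.00035, -5, 0, 0]],
  ],
)

```text
time_s: 18.8
ee_pos: [0.5035, -0.1213, 0.1207]
eef_rot: [1.054, 1.57, 0.356]
force: [2.3, 0.2, -0.8]
grip_width: 0.0264
```

>>> step_arm(
  motion=[
    [[0, -0.0081, 0.00035, -5, 0, 0], [0, -0.0081, 0.00035, -5, 0, 0], [0, -0.0081, 0.00035, -5, 0, 0], [0, 0, 0, 0, 0, 0]],
  ],
)

```text
time_s: 19.3
ee_pos: [0.4904, -0.142, 0.1207]
eef_rot: [-0.278, 1.571, -0.718]
force: [-0.6, -0.2, -0.8]
grip_width: 0.0259
```

```bash
python3 - <<'E'
from h import *
go(); o=get_obs();d=o['ee_pos'][:2]-np.array([.5752,-.1814]);print(np.hypot(*d),np.degrees(np.arctan2(d[1],d[0])))
M=R.from_euler('xyz',o['eef_rot']).as_matrix();print('Ftool',M.T@o['force'])
E
```

```text
pos [ 0.4904 -0.142   0.1207] jawyaw 64.78 tilt [ 1.e-04 -1.e-04 -1.e+00] F [-0.6 -0.2 -0.8] q [-0.35  0.3   1.73 -0.    1.11 -1.48] t 19.3 w 0.025886020784966803
0.09353490181034785 155.08668159252124
Ftool [ 0.80102803 -0.46081434 -0.44477198]
```

>>> step_arm(
  motion=[
    [[0, -0.0081, 0.00035, -5, 0, 0], [0, -0.0081, 0.00035, -5, 0, 0], [0, -0.0065, 0.0002, -4, 0, 0], [0, 0, 0, 0, 0, 0]],
  ],
)

```text
time_s: 19.8
ee_pos: [0.4834, -0.1633, 0.1206]
eef_rot: [-1.678, 1.571, -1.875]
force: [-0.1, -0.1, 0.2]
grip_width: 0.0258
```

>>> step_arm(
  motion=[
    [[0, -0.0049, 0.0002, -3, 0, 0], [0, -0.0049, 0.0002, -3, 0, 0], [0, 0, 0, 0, 0, 0]],
  ],
)

```text
time_s: 20.18
ee_pos: [0.4822, -0.1728, 0.1205]
eef_rot: [-2.719, 1.571, -2.811]
force: [-0.4, -0.7, -0.2]
grip_width: 0.026
```

>>> step_arm(
  motion=[
    [[0, -0.0032, 0.0001, -2, 0, 0], [0, -0.0032, 0.0001, -2, 0, 0], [0, 0, 0, 0, 0, 0]],
  ],
)

```text
time_s: 20.55
ee_pos: [0.4819, -0.1792, 0.1205]
eef_rot: [-2.271, 1.571, -2.294]
force: [0.5, -1.1, -0.1]
grip_width: 0.026
```

```bash
cat > st.py <<'E'
from h import *
go(); o=get_obs();d=o['ee_pos'][:2]-np.array([.5752,-.1814]);print(np.hypot(*d),np.degrees(np.arctan2(d[1],d[0]))%360)
M=R.from_euler('xyz',o['eef_rot']).as_matrix();print('Ftool',M.T@o['force'])
E
python3 st.py
```

```text
pos [ 0.4819 -0.1792  0.1205] jawyaw 88.70 tilt [-1.e-04 -1.e-04 -1.e+00] F [ 0.5 -1.1 -0.1] q [-0.43  0.31  1.72 -0.    1.11 -1.98] t 20.55 w 0.02601188736454338
0.09333921637952174 178.6524374669666
Ftool [ 0.09504998 -1.11603524  0.50686926]
```

```bash
python3 - <<'E'
from h import *
snap('wrist','w10.png')
E
```

```text
(no output)
```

View pics/w10.png

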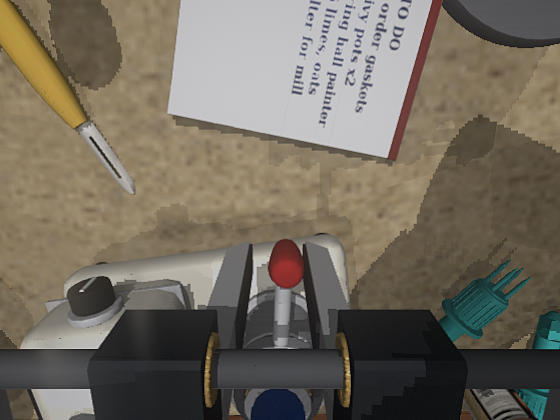

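The knob at (286,265) rides in the cage against the trailing finger. I'll continue in small steps to the stop.

>>> step_arm(
  motion=[
    [[0, -0.0032, 0.0001, -2, 0, 0], [0, -0.0016, 0, -1, 0, 0], [0, 0, 0, 0, 0, 0]],
  ],
)

```text
time_s: 20.98
ee_pos: [0.4819, -0.1841, 0.1206]
eef_rot: [-0.785, 1.571, -0.753]
force: [0.4, 0.6, 0.0]
grip_width: 0.0259
```

>>> step_arm(
  motion=[
    [[0, -0.0016, 0, -1, 0, 0], [0, -0.0016, 0, -1, 0, 0], [0, 0, 0, 0, 0, 0]],
  ],
)

```text
time_s: 21.35
ee_pos: [0.482, -0.1876, 0.1206]
eef_rot: [-1.725, 1.571, -1.657]
force: [-0.3, 0.6, 0.4]
grip_width: 0.0261
```

>>> step_arm(
  motion=[
    [[0, -0.0016, 0, -1, 0, 0], [0, 0, 0, 0, 0, 0]],
  ],
)

```text
time_s: 21.6
ee_pos: [0.4822, -0.1891, 0.1206]
eef_rot: [-1.372, 1.571, -1.287]
force: [-0.0, 0.7, -0.4]
grip_width: 0.0258
```

>>> step_arm(
  motion=[
    [[0, -0.0016, 0, -1, 0, 0], [0, 0, 0, 0, 0, 0]],
  ],
)

```text
time_s: 21.85
ee_pos: [0.4823, -0.1907, 0.1206]
eef_rot: [-1.744, 1.571, -1.642]
force: [0.9, -0.1, -0.3]
grip_width: 0.0264
```

```bash
python3 st.py
```

```text
pos [ 0.4823 -0.1907  0.1206] jawyaw 95.86 tilt [-0.e+00 -1.e-04 -1.e+00] F [ 0.9 -0.1 -0.3] q [-0.45  0.32  1.71 -0.    1.12 -2.12] t 21.85 w 0.02641702156318338
0.09340143599100015 185.7222402052499
Ftool [ 0.30904775 -0.23751262  0.88247472]
```

>>> step_arm(
  motion=[
    [[0, -0.0016, 0, -1, 0, 0], [0, 0, 0, 0, 0, 0]],
  ],
)

```text
time_s: 22.1
ee_pos: [0.4824, -0.1923, 0.1205]
eef_rot: [-1.939, 1.571, -1.819]
force: [0.6, 1.4, -0.1]
grip_width: 0.026
```

>>> step_arm(
  motion=[
    [[0, -0.0012, 0, 0, 0, 0], [0, 0, 0, 0, 0, 0]],
  ],
)

```text
time_s: 22.35
ee_pos: [0.4824, -0.1928, 0.1205]
eef_rot: [1.867, 1.569, 1.987]
force: [-0.8, 6.5, 1.8]
grip_width: 0.0259
```

>>> step_arm(
  motion=[
    [[0, -0.001, 0, 0, 0, 0], [0, 0, 0, 0, 0, 0]],
  ],
)

```text
time_s: 22.6
ee_pos: [0.4825, -0.1933, 0.1205]
eef_rot: [1.832, 1.569, 1.951]
force: [-0.9, 9.4, 2.5]
grip_width: 0.0267
```

```bash
python3 st.py; python3 - <<'E'
from h import *
snap('wrist','w11.png')
E
```

```text
pos [ 0.4825 -0.1933  0.1205] jawyaw 96.85 tilt [-8.0e-04  2.1e-03 -1.0e+00] F [-0.9  9.4  2.5] q [-0.45  0.32  1.7   0.    1.12 -2.14] t 22.6 w 0.026661214495997964
0.09346754421257328 187.3398499984656
Ftool [-2.49166186  9.43291979  0.26382226]
```

View pics/w11.png

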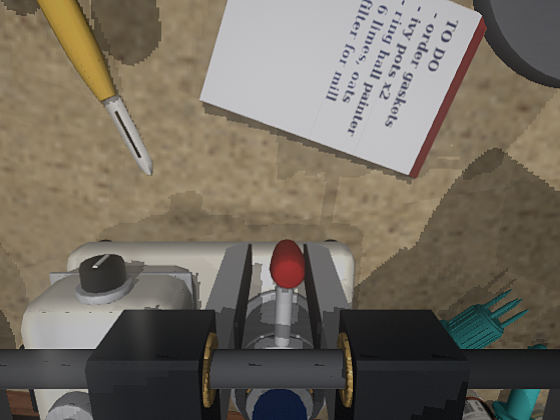

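The force rises at TCP 187°, which puts the knob at about 185°. I'll check the peeler's yaw to make sure this is the end stop and not just the jaws biting.

```bash
python3 - <<'E'
from h import *
import pickle
c=pickle.load(open('w4.pkl','rb'));a=cv2.imread('pics/w4.png');cv2.imwrite('pics/c17.png',cv2.resize(a[0:180,200:480],None,fx=2.8,fy=2.8))
c=pickle.load(open('w8.pkl','rb'));a=cv2.imread('pics/w8.png');cv2.imwrite('pics/c18.png',cv2.resize(a[100:310,200:490],None,fx=2.7,fy=2.7))
E
```

```text
(no output)
```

View pics/c17.png

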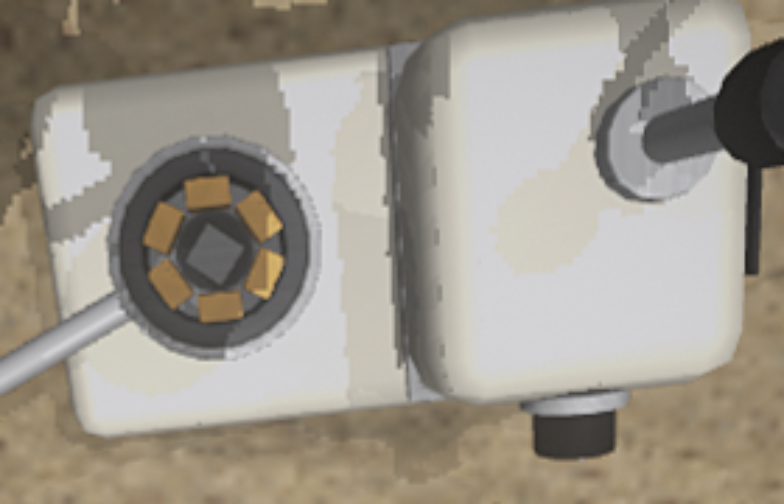

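View pics/c18.png

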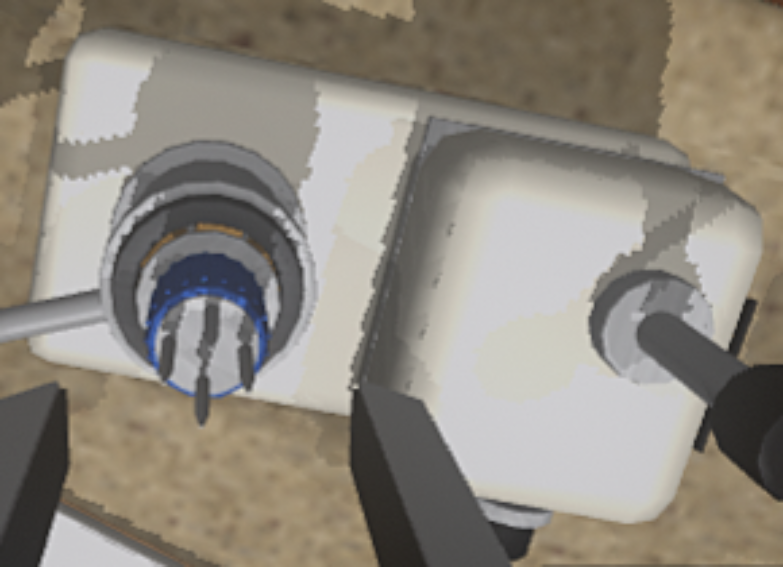

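```bash
python3 - <<'E'
from h import *
import pickle
c=pickle.load(open('w4.pkl','rb'))
def e(c,a,b,s,u0,v0,z=.046):
    P=[onz(c,u0+u/s-.3,v0+v/s-.3,z) for u,v in(a,b)];d=P[1]-P[0];print(np.degrees(np.arctan2(d[1],d[0])),np.linalg.norm(d))
e(c,(60,90),(380,48),2.8,200,0); e(c,(110,435),(405,403),2.8,200,0); e(c,(40,140),(78,410),2.8,200,0)
c=pickle.load(open('w8.pkl','rb'))
e(c,(110,30),(640,143),2.7,200,100); e(c,(60,362),(350,415),2.7,200,100)
e(c,(65,80),(35,320),2.7,200,100)
E
```

```text
-82.79151954167523 0.10793467964833635
-83.41504968965619 0.1087622639312542
-173.7005505640162 0.09217012494576939
-83.98179538197041 0.18339738139113593
-83.33340117438759 0.10820787404535175
-171.729484199594 0.08586451062996325
```

The yaw is about 6.7°, so the stop should put the knob at 184.5°. I estimate it at 185°, which agrees. I'll back off and rise to verify by camera.

>>> step_arm(
  motion=[
    [[0, 0.0035, 0, 0, 0, 0], [0, 0, 0, 0, 0, 0]],
  ],
  fingers=0.045,
)

```text
time_s: 22.9
ee_pos: [0.4823, -0.1909, 0.1206]
eef_rot: [-1.446, 1.57, -1.326]
force: [-0.4, -0.4, -0.1]
grip_width: 0.0429
```

>>> step_arm(
  motion=[
    [[0, 0, 0, 0, 0, 0], [-0.03, 0, 0, 0, 0, 0], [-0.04, 0, 0, 0, 0, 0], [-0.04, 0, 0, 0, 0, 0], [-0.03, 0, 0, 0, 0, 0], [0, 0, 0, 0, 0, 0], [0, 0, 0, 0, 0, 0]],
  ],
)

```text
time_s: 23.78
ee_pos: [0.482, -0.1908, 0.2595]
eef_rot: [2.628, 1.57, 2.747]
force: [-0.4, -0.5, -0.1]
grip_width: 0.0452
```

```bash
python3 st.py; python3 - <<'E'
from h import *
import pickle
c=snap('wrist','w12.png');pickle.dump(c,open('w12.pkl','wb'))
for a in (184.5,182,174): print(proj(c,[.5752+.092*np.cos(np.radians(a)),-.1814+.092*np.sin(np.radians(a)),.14]))
print(proj(c,[.5752,-.1814,.187]))
s=snap('scene','s12.png')
a=cv2.imread('pics/w12.png');b=cv2.imread('pics/s12.png')
cv2.imwrite('pics/c19.png',np.hstack([cv2.resize(a[150:400,190:390],(480,600)),cv2.resize(b[185:260,220:260],(320,600))]))
E
```

```text
pos [ 0.482  -0.1908  0.2595] jawyaw 96.84 tilt [-1.2e-03  5.0e-04 -1.0e+00] F [-0.4 -0.5 -0.1] q [-0.45  0.19  1.53 -0.    1.42 -2.14] t 23.775 w 0.04523859738357689
0.09370137439267481 185.7866035987478
Ftool [ 0.09538587 -0.48632445 -0.45232703]
(np.float64(278.8218258113463), np.float64(200.58814124053754))
(np.float64(283.60421500182866), np.float64(200.8718126609536))
(np.float64(298.70952954268427), np.float64(203.11899752138154))
(np.float64(274.29586485507986), np.float64(329.6469985008374))
```

View pics/w12.png

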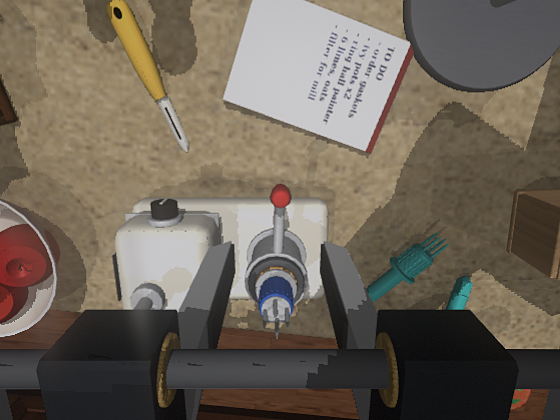

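View pics/s12.png

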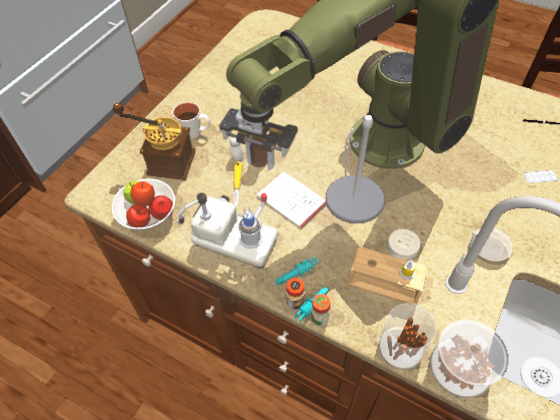

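By image the knob is at about 183–184° and the fork stands upright. The expected stop is at 184.4°. To be sure, I'll make one more gentle nudge to test stiffness at the stop.

>>> step_arm(
  motion=[
    [[0.04, 0.002, 0, 0, 0, 0], [0.04, 0, 0, 0, 0, 0], [0.035, 0, 0, 0, 0, 0], [0.023, 0, 0, 0, 0, 0], [0, 0, 0, 0, 0, 0]],
  ],
)

```text
time_s: 24.5
ee_pos: [0.481, -0.1884, 0.1206]
eef_rot: [2.581, 1.567, 2.701]
force: [-1.2, -0.5, 0.0]
grip_width: 0.045
```

>>> step_arm(
  motion=[
    [[0, 0, 0, 0, 0, 0], [0, 0, 0, 0, 0, 0], [0, 0, 0, 0, 0, 0]],
  ],
  fingers=0.026,
)

```text
time_s: 24.88
ee_pos: [0.4822, -0.189, 0.1232]
eef_rot: [-0.583, 1.57, -0.464]
force: [0.2, 0.9, 0.1]
grip_width: 0.0265
```

>>> step_arm(
  motion=[
    [[0, -0.001, 0, 0, 0, 0], [0, 0, 0, 0, 0, 0]],
  ],
)

```text
time_s: 25.12
ee_pos: [0.4822, -0.19, 0.1227]
eef_rot: [-0.672, 1.571, -0.552]
force: [-0.5, 1.1, -0.3]
grip_width: 0.0259
```

>>> step_arm(
  motion=[
    [[0, -0.001, 0, 0, 0, 0], [0, 0, 0, 0, 0, 0]],
  ],
)

```text
time_s: 25.38
ee_pos: [0.4823, -0.191, 0.1225]
eef_rot: [2.614, 1.571, 2.734]
force: [-1.4, 0.2, 0.1]
grip_width: 0.0262
```

>>> step_arm(
  motion=[
    [[0, -0.001, 0, 0, 0, 0], [0, 0, 0, 0, 0, 0]],
  ],
)

```text
time_s: 25.62
ee_pos: [0.4824, -0.1919, 0.1225]
eef_rot: [-2.281, 1.571, -2.162]
force: [-0.3, -0.2, 0.4]
grip_width: 0.0261
```

>>> step_arm(
  motion=[
    [[0, -0.0007, 0, 0, 0, 0], [0, 0, 0, 0, 0, 0]],
  ],
)

```text
time_s: 25.88
ee_pos: [0.4825, -0.1926, 0.1226]
eef_rot: [1.198, 1.571, 1.317]
force: [0.4, 0.2, -0.5]
grip_width: 0.0261
```

>>> step_arm(
  motion=[
    [[0, -0.0007, 0, 0, 0, 0], [0, 0, 0, 0, 0, 0]],
  ],
)

```text
time_s: 26.12
ee_pos: [0.4825, -0.1928, 0.1225]
eef_rot: [1.77, 1.57, 1.89]
force: [-0.8, 4.6, 0.6]
grip_width: 0.0259
```

>>> step_arm(
  motion=[
    [[0, -0.0007, 0, 0, 0, 0], [0, 0, 0, 0, 0, 0]],
  ],
)

```text
time_s: 26.38
ee_pos: [0.4825, -0.1929, 0.1224]
eef_rot: [1.796, 1.569, 1.915]
force: [-0.7, 9.7, 3.3]
grip_width: 0.026
```

>>> step_arm(
  motion=[
    [[0, -0.0005, 0, 0, 0, 0], [0, 0, 0, 0, 0, 0]],
  ],
)

```text
time_s: 26.62
ee_pos: [0.4826, -0.1934, 0.1225]
eef_rot: [1.799, 1.569, 1.919]
force: [-1.8, 10.3, 2.2]
grip_width: 0.027
```

There's a hard wall again at the same place: about 10 N with no movement, and the geometry matches the stop. I'll retreat.

>>> step_arm(
  motion=[
    [[0, 0.0045, 0, 0, 0, 0], [0, 0, 0, 0, 0, 0], [0, 0, 0, 0, 0, 0]],
  ],
  fingers=0.05,
)

```text
time_s: 27.0
ee_pos: [0.4822, -0.1902, 0.1226]
eef_rot: [-1.118, 1.57, -0.999]
force: [0.4, 0.2, 0.9]
grip_width: 0.0494
```

>>> step_arm(
  motion=[
    [[-0.03, 0, 0, 0, 0, 0], [-0.04, 0, 0, 0, 0, 0], [-0.04, 0, 0, 0, 0, 0], [-0.04, 0, 0, 0, 0, 0], [0, 0, -0.03, 0, 0, 0], [0, 0, -0.03, 0, 0, 0], [0, 0, 0, 0, 0, 0], [0, 0, 0, 0, 0, 0]],
  ],
)

```text
time_s: 28.0
ee_pos: [0.4231, -0.1973, 0.2727]
eef_rot: [-0.573, 1.57, -0.453]
force: [0.2, -0.1, -0.6]
grip_width: 0.0499
```

```bash
python3 st.py; python3 - <<'E'
from h import *
import pickle
c=snap('wrist','w13.png')
X=np.array([.5752,-.1814])
for a in (184.5,182): print(a,proj(c,[X[0]+.092*np.cos(np.radians(a)),X[1]+.092*np.sin(np.radians(a)),.14]))
print('flange',proj(c,[*X,.125]),'griptop',proj(c,[*X,.159]),'if 14 up',proj(c,[*X,.173]))
s=snap('scene','s13.png');print('scene griptop',proj(s,[*X,.159]),'prongtip',proj(s,[*X,.187]),'if 14 up',proj(s,[*X,.201]))
a=cv2.imread('pics/w13.png');b=cv2.imread('pics/s13.png')
cv2.imwrite('pics/c20.png',cv2.resize(a[180:340,190:370],None,fx=3.7,fy=3.7,interpolation=2))
cv2.imwrite('pics/c21.png',cv2.resize(b[180:330,170:345],None,fx=4,fy=4,interpolation=2))
E
```

```text
pos [ 0.4231 -0.1973  0.2727] jawyaw 96.83 tilt [ 5.e-04 -2.e-04 -1.e+00] F [ 0.2 -0.1 -0.6] q [-0.51  0.06  1.64  0.    1.43 -2.2 ] t 28.0 w 0.04989024961425412
0.1529574798192952 185.9628047491522
Ftool [ 0.64502312 -0.08095     0.14126478]
184.5 (np.float64(278.2064452756657), np.float64(258.8101906367736))
182 (np.float64(282.5783103147557), np.float64(259.0583724072455))
flange (np.float64(274.5425226800774), np.float64(335.1931434814548)) griptop (np.float64(274.2810174177354), np.float64(357.7115400279314)) if 14 up (np.float64(274.1583447964419), np.float64(368.2740462579004))
scene griptop (np.float64(247.3302876436814), np.float64(214.48552007776675)) prongtip (np.float64(246.60066338358936), np.float64(208.23960444459544)) if 14 up (np.float64(246.22632711727925), np.float64(205.0362316062434))
```

View pics/c20.png

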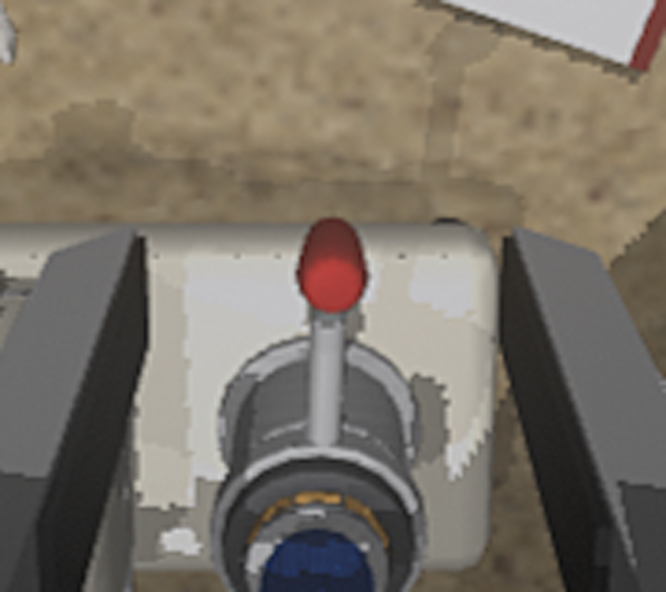

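View pics/c21.png

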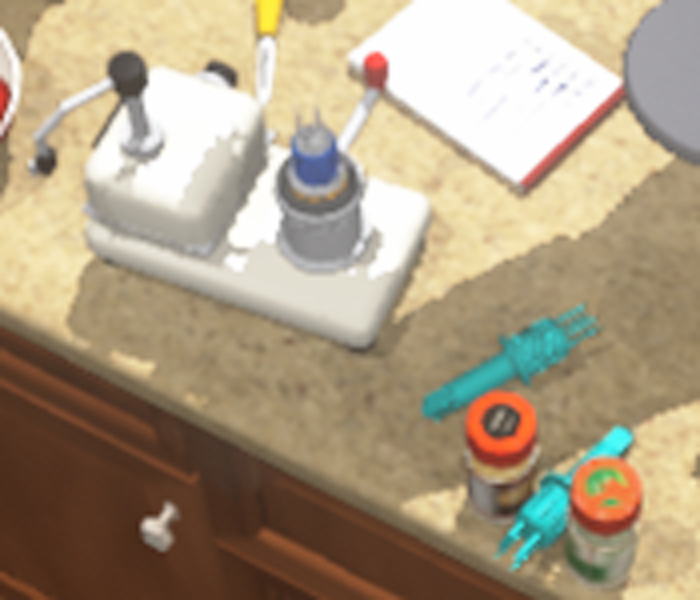

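The fork's grip top is at scene (248,215), against a predicted (247,214.5) when fully seated. The lever lies square along -x and the robot is clear of everything. Handing in.

```bash
python3 - <<'E'
from h import *
print(ticket.hand_in())
E
```

```text
the job is handed in; nothing more can be done
None
```

The fork is in the peeler and clamped, and I handed the job in at about 28 s. No verdict came back.

**What I did**
- **Fork:** I took the blue fork from the stand and lowered it into the collet until the square met the socket rim, about 14 mm above home. I then turned it about 9° under 5–11 N until it dropped in. A gentle press of about 10 N took it 13.7 mm down to the floor; 14 mm was expected.
- **Lever:** I swung the knob round between loosely opened fingers. It came to a hard stop at about 10 N, and a second nudge stopped at the same place.

**Last checks**
- **Fork seating:** in the scene view, the top of the grip is at (248,215). That matches the predicted (247,214.5) for fully home.
- **Lever angle:** from finger contact the knob is at about 185°, and from the wrist image about 183–184°. The stop should be near 184.4°, so these differ by about a degree.
- **Clamping:** I did not tug on the fork to test the grip. I rely on the lever being at its stop.
- **Other things:** the screw stayed in its hole and the jars still stand. The robot was touching nothing at the end.

**One thing went differently:** both turquoise look-alikes, which had been standing upright on their tips, fell over early in the run. My gripper was nowhere near them, so I left them lying.

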